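Put the loose lithium cells away in the battery box and hasp it shut

TASK

Put all the loose lithium cells from the mat away in the battery box: lay each one down in a cradle of its own, lowering it in and not letting go of it above the rim. When all are lying in their cradles, shut the lid fully, then swing the hasp down over the staple until it lies flat against the front of the box. Leave the other things on the bench alone.

Things in the scene. Friction and masses are not known exactly. Their poses are not given: they have to be found in the camera images.
- box: grey steel battery box fixed to the bench: 216 (x) x 170 (y) mm outside, rim 68 mm above the bench, walls 3 mm. Origin: centre of its underside, on the bench. Lid hinged along its +y side; staple on the outside of its -y side (the front). Inside, a grey insert forms eight V-shaped cradles in 4 columns, at x = -69, -23, 23 and 69 mm, and 2 rows, centred at y = -42 and 42 mm; each holds a cell lying along y
- insert (a point): centre of the insert's floor, 34 mm above the bench. Three combs along x rise from it to 55 mm (13 mm below the rim): one within 20 mm of the middle, two from 64 mm in y to the walls; V notches in them, 32 mm wide at the top, carry each cell by its ends; the 44 mm between combs is free for fingers. Cradles are 76 mm long. A cell in its cradle has its centre 50 and its top 60 mm above the bench
- cell0_center (a point): a round lithium cell, plain grey cylinder 18.5 mm in diameter and 65 mm long, about 47 g, lying on its side on the mat and free to roll; the point is its centre, x runs along the cylinder (y and z turn as it rolls). None if this cell is not there this time
- cell1_center (a point): a round lithium cell, plain grey cylinder 18.5 mm in diameter and 65 mm long, about 47 g, lying on its side on the mat and free to roll; the point is its centre, x runs along the cylinder (y and z turn as it rolls). None if this cell is not there this time
- cell2_center (a point): a round lithium cell, plain grey cylinder 18.5 mm in diameter and 65 mm long, about 47 g, lying on its side on the mat and free to roll; the point is its centre, x runs along the cylinder (y and z turn as it rolls). None if this cell is not there this time
- cell3_center (a point): a round lithium cell, plain grey cylinder 18.5 mm in diameter and 65 mm long, about 47 g, lying on its side on the mat and free to roll; the point is its centre, x runs along the cylinder (y and z turn as it rolls). None if this cell is not there this time
- cell4_center (a point): a round lithium cell, plain grey cylinder 18.5 mm in diameter and 65 mm long, about 47 g, lying on its side on the mat and free to roll; the point is its centre, x runs along the cylinder (y and z turn as it rolls). None if this cell is not there this time
- cell5_center (a point): a round lithium cell, plain grey cylinder 18.5 mm in diameter and 65 mm long, about 47 g, lying on its side on the mat and free to roll; the point is its centre, x runs along the cylinder (y and z turn as it rolls). None if this cell is not there this time
- cell6_center (a point): a round lithium cell, plain grey cylinder 18.5 mm in diameter and 65 mm long, about 47 g, lying on its side on the mat and free to roll; the point is its centre, x runs along the cylinder (y and z turn as it rolls). None if this cell is not there this time
- cell7_center (a point): a round lithium cell, plain grey cylinder 18.5 mm in diameter and 65 mm long, about 47 g, lying on its side on the mat and free to roll; the point is its centre, x runs along the cylinder (y and z turn as it rolls). None if this cell is not there this time
- mat: blue repair mat fixed to the bench, on which the cells lie at the start: 244 (x) x 340 (y) mm, surface 3 mm above the bench, with a raised border 7 mm wide whose top is 7 mm above the bench. Origin: centre of its underside
- lid (a joint): angle of the box's lid in rad: 0 = fully shut on the rim, grows as it opens; 1.57 = upright, stop at 2.2 (leaning out past the hinge). Stiff hinge: the lid stays where it is left and takes about 1 to 4 N at its free edge to move
- lid_hinge (a point): middle of the lid's hinge line, which runs along the box's x, 68 mm above the bench and 2 mm outside the +y wall (87 mm from the box's centre). The lid is a steel plate, 220 mm along the hinge, 172 mm from hinge to free edge, 8 mm thick above this line when shut, with a 5 mm liner on its inner face
- hasp (a joint): angle of the hasp relative to the lid in rad: 0 (its stop) = square down from the lid's free edge, so with the lid shut flat along the front with the staple through its slot; 1.57 = straight out in the plane of the lid; up to 2.6 = folded back over the lid. Stiff hinge: stays where it is left, 1 to 2 N at 30 mm moves it
- hasp_hinge (a point): middle of the hasp's hinge line on the lid's free edge; with the lid shut it runs along the box's x, 3.5 mm outside the -y wall (88.5 mm from the box's centre), 72 mm above the bench. The hasp is a steel strap 36 mm wide and 3 mm thick, 59 mm long from hinge line to end; its slot, 10 mm wide, is 29 to 51 mm from the hinge
- hasp_end (a point): middle of the hasp's free end, on its outer face, which lies 4 mm outward of the hinge line when closed
- staple (a point): tip of the staple, a loop of 5 mm steel wire standing 18 mm out of the box's front, from 22 to 42 mm above the bench. With the hasp closed it stands 11 mm proud of the strap, so push the strap above it, between hinge and slot
- cases: bystander: pile of four plain disc cases, 171 x 135 x 56 mm; origin at the centre of its underside
- screwdriver: bystander: screwdriver lying on the bench, 190 mm long
- bottle: bystander: small white plastic bottle, 50 mm in diameter, 110 mm high; origin at the centre of its underside
Things that resemble listed ones, but are neither listed nor needed, are in the scene too. Leave any blue look-alike of the part that bears cell4_center alone. What is shaped like the part that bears cell2_center but turquoise is not meant.

How it is judged (in metres and radians):
On the way, in this order (a step that is already met when the one before it is completed fails the run):
1. all cells lie in cradles of the box, with the lid still open (z of cell0_center in the frame of box between 0.045 and 0.053 m and x of cell0_center in the frame of box between -0.098 and 0.098 m and y of cell0_center in the frame of box between -0.075 and 0.075 m and z of cell1_center in the frame of box between 0.045 and 0.053 m and x of cell1_center in the frame of box between -0.098 and 0.098 m and y of cell1_center in the frame of box between -0.075 and 0.075 m and z of cell2_center in the frame of box between 0.045 and 0.053 m and x of cell2_center in the frame of box between -0.098 and 0.098 m and y of cell2_center in the frame of box between -0.075 and 0.075 m and z of cell3_center in the frame of box between 0.045 and 0.053 m and x of cell3_center in the frame of box between -0.098 and 0.098 m and y of cell3_center in the frame of box between -0.075 and 0.075 m and z of cell4_center in the frame of box between 0.045 and 0.053 m and x of cell4_center in the frame of box between -0.098 and 0.098 m and y of cell4_center in the frame of box between -0.075 and 0.075 m and z of cell5_center in the frame of box between 0.045 and 0.053 m and x of cell5_center in the frame of box between -0.098 and 0.098 m and y of cell5_center in the frame of box between -0.075 and 0.075 m and z of cell6_center in the frame of box between 0.045 and 0.053 m and x of cell6_center in the frame of box between -0.098 and 0.098 m and y of cell6_center in the frame of box between -0.075 and 0.075 m and z of cell7_center in the frame of box between 0.045 and 0.053 m and x of cell7_center in the frame of box between -0.098 and 0.098 m and y of cell7_center in the frame of box between -0.075 and 0.075 m and value of joint lid above 0.8 rad), for 0.2 s.
2. the lid is shut with the hasp still off the staple (value of joint lid below 0.05 rad and value of joint hasp above 0.4 rad), for 0.1 s.
3. the hasp is swung down over the staple (value of joint hasp below 0.12 rad), for 0.2 s.
At the end, for the whole second after the job is handed in: every cell that is there lies in a cradle of the box (its centre less than 53 mm above the bench, i.e. down in the V notches) and is at rest, the lid is shut to within 0.05 rad and the hasp is down over the staple to within 0.12 rad of flat (z of cell0_center in the frame of box between 0.045 and 0.053 m and x of cell0_center in the frame of box between -0.098 and 0.098 m and y of cell0_center in the frame of box between -0.075 and 0.075 m and z of cell1_center in the frame of box between 0.045 and 0.053 m and x of cell1_center in the frame of box between -0.098 and 0.098 m and y of cell1_center in the frame of box between -0.075 and 0.075 m and z of cell2_center in the frame of box between 0.045 and 0.053 m and x of cell2_center in the frame of box between -0.098 and 0.098 m and y of cell2_center in the frame of box between -0.075 and 0.075 m and z of cell3_center in the frame of box between 0.045 and 0.053 m and x of cell3_center in the frame of box between -0.098 and 0.098 m and y of cell3_center in the frame of box between -0.075 and 0.075 m and z of cell4_center in the frame of box between 0.045 and 0.053 m and x of cell4_center in the frame of box between -0.098 and 0.098 m and y of cell4_center in the frame of box between -0.075 and 0.075 m and z of cell5_center in the frame of box between 0.045 and 0.053 m and x of cell5_center in the frame of box between -0.098 and 0.098 m and y of cell5_center in the frame of box between -0.075 and 0.075 m and z of cell6_center in the frame of box between 0.045 and 0.053 m and x of cell6_center in the frame of box between -0.098 and 0.098 m and y of cell6_center in the frame of box between -0.075 and 0.075 m and z of cell7_center in the frame of box between 0.045 and 0.053 m and x of cell7_center in the frame of box between -0.098 and 0.098 m and y of cell7_center in the frame of box between -0.075 and 0.075 m and linear speed of each of cell0, cell1, cell2, cell3, cell4, cell5, cell6, cell7 below 0.03 m/s and value of joint lid below 0.05 rad and value of joint hasp below 0.12 rad); the robot touches nothing.
It fails at once if a cell is let go above the rim of the box ((z of cell0_center in the frame of box above 0.085 m and x of cell0_center in the frame of box between -0.108 and 0.108 m and y of cell0_center in the frame of box between -0.085 and 0.085 m and contact force between anything else and cell0 below 0.02 N) or (z of cell1_center in the frame of box above 0.085 m and x of cell1_center in the frame of box between -0.108 and 0.108 m and y of cell1_center in the frame of box between -0.085 and 0.085 m and contact force between anything else and cell1 below 0.02 N) or (z of cell2_center in the frame of box above 0.085 m and x of cell2_center in the frame of box between -0.108 and 0.108 m and y of cell2_center in the frame of box between -0.085 and 0.085 m and contact force between anything else and cell2 below 0.02 N) or (z of cell3_center in the frame of box above 0.085 m and x of cell3_center in the frame of box between -0.108 and 0.108 m and y of cell3_center in the frame of box between -0.085 and 0.085 m and contact force between anything else and cell3 below 0.02 N) or (z of cell4_center in the frame of box above 0.085 m and x of cell4_center in the frame of box between -0.108 and 0.108 m and y of cell4_center in the frame of box between -0.085 and 0.085 m and contact force between anything else and cell4 below 0.02 N) or (z of cell5_center in the frame of box above 0.085 m and x of cell5_center in the frame of box between -0.108 and 0.108 m and y of cell5_center in the frame of box between -0.085 and 0.085 m and contact force between anything else and cell5 below 0.02 N) or (z of cell6_center in the frame of box above 0.085 m and x of cell6_center in the frame of box between -0.108 and 0.108 m and y of cell6_center in the frame of box between -0.085 and 0.085 m and contact force between anything else and cell6 below 0.02 N) or (z of cell7_center in the frame of box above 0.085 m and x of cell7_center in the frame of box between -0.108 and 0.108 m and y of cell7_center in the frame of box between -0.085 and 0.085 m and contact force between anything else and cell7 below 0.02 N)).
It fails at once if the disc cases, the screwdriver or the bottle are pushed more than 3 cm or the bottle is knocked over (distance of any of cases, screwdriver, bottle from where it was at the start of the episode above 0.03 m or angle between bottle's own z axis and vertical above 0.5 rad).
Of cell0, cell1, cell2, cell3, cell4, cell5, cell6, cell7 only 5 to 8 are there at a start; the rules pass over those that are not, and their reading is None.
At some moment in a run one of cell0, cell1, cell2, cell3, cell4, cell5, cell6, cell7 may be knocked a few centimetres aside while the robot is not near it.
It also fails if it takes over 210 s, if anything falls off the work surface, if the arm or the gripper's body presses on something with over 40 N, if the wrist force passes 120 N, or if a joint passes its speed limit or range.

ROBOT

A 6-joint arm with a two-finger parallel gripper is mounted at the origin on the work surface. World frame = base frame: x ahead of the robot, y to its left, z up, the work surface at z = 0. Lengths are in mm, angles in rad, forces in N, time in s.
With the tool pointing down it reaches from about 250 to 725 mm from the base axis. Payload 9.7 kg.
Tool frame: the origin (TCP) lies between the finger pads; the fingertips stand ahead of it and the grasp point (between the pads) lies 6 mm ahead of it (env.finger_overhang is the y of the fingertips in the tool frame, in mm); y points along the fingers, z is the direction in which the jaws open and shut, and the axes are right-handed (so a half turn about y gives the same grasp; the last joint's range is limited). The gripper opens to 85 mm and grips with 20 to 120 N. Pads are 22 mm wide; open, the fingers measure 114 mm over their backs; the gripper's body (76 mm by 85 mm) begins 54 mm behind the grasp point. The pads swing forward as they close: fully open they stand 13 mm farther back than shut.
Start: joints at [1.118, 0.087, 0.176, 1.66, 0, 1.571], TCP at [240.614, 494.572, 225.584] pointing down, gripper open.
Joint ranges: [-3.13, 3.13], [-0.85, 1.81], [-1.15, 1.24], [-2.2, 2.28], [-1.44, 1.52], [-3.14, 3.14]. Speed limits (rad/s): [2.22, 2.22, 2.57, 3.14, 3.14, 3.14].

INTERFACE

Orientations are given as a unit quaternion [w, x, y, z].
In Python, from workcell import sensors, viewer, env gives the robot as it stands. The module is installed in compiled form; this text tells all that it offers.
- The arm moves only by the tool send_rows, never from a script. Its argument "commands" is a list of rows, each a list of 3 entries, a list of its own where there are three numbers: the shift along the tool's x, y, z in cm, then the turn, a rotation vector about the tool's x, y, z in rad, then the gripper command: -1 is shut, 1 is fully open, values between are in proportion. In form: [[[tx, ty, tz], [rx, ry, rz], gripper], ...]. A call has 1 to 12 rows; each row is the pose to reach, as a shift and turn from the pose commanded when the call began, along the tool's axes at that moment; what a row does not reach only later rows make up. A row lasts 1/8 s, in which the tool goes at most 62.5 mm and 10.7 degrees, less where a joint would pass 70% of its speed; a pose out of reach is approached as far as the arm can. A call with a gripper value outside its range is refused whole. The fingers move at their own pace and stop on an object; "newtons" is the grip in N (left out, the last holds). Time passes only in rows, so rows that repeat a pose let the fingers close. It gives the time, the measured TCP pose, the force and the opening at its end, in the units of the state.
- sensors.sense(): the state, without advancing time (a new reading comes with each control period).
- viewer.read_camera(name): name is "scene" or "side" or "wrist"; returns the picture (420x560x3 uint8, red, green, blue); there is no depth.
- viewer.camera_params(name): a dict with "vertical_fov" (degrees; the focal length in pixels is half the picture's height over the tangent of half this angle, whatever the lens; pixels are square), "cx", "cy" (the principal point, pixels), "camera_from_world" (4x4, takes a point from world to camera coordinates); the wrist camera has in their place "mount" (4x4, takes a point from camera to tool coordinates, whose origin is the TCP and whose axes are the tool frame's). Camera axes: x right, y down, z forward; pixel columns grow to the right and rows downward; lengths in mm; the calibration is good to about 2 mm. A picture is of the moment at which its call begins: read the wrist's pose just before it. camera_params takes no time and is no camera call.
- env.job_done(): hands the job in, once; it reports no verdict.
The state is a dict: "clock": time; "joints": joint angles; "dq": joint speeds; "tau": joint torques, N m; "eef_pos": TCP position; "ee_rot": TCP orientation; "ft_force": force on the tool from outside, world axes, zero at the start; "ft_torque": the same for the moment, N m; "opening": finger opening in mm.
Only numpy, scipy, OpenCV 4.12 (cv2) and the standard library are available. Lean on these libraries where they do the work, as an engineer would, in place of code of your own. Each camera call takes 0.05 s, during which the arm holds its last target.

## Working session

There is one attempt and no reset: what is moved stays moved. The work goes in short steps, Python scripts to look and compute and a tool call to move; the robot and the scene stay as the last step left them, time stands still between calls to the robot, and variables do not carry over. Pictures are saved under pics/ and viewed, and the job is handed in when it is done.

Besides the shell and the picture viewer there is one more tool, called after "Request:" by a JSON object that holds its "name" and its "arguments". send_rows: Moves the arm, as the interface text tells. Its arguments: {"type":"object","properties":{"commands":{"type":"array"},"newtons":{"type":"number"}},"required":["commands"]}

```bash
mkdir -p pics; ls; python3 - <<'E'
from workcell import sensors, viewer, env
import cv2
s=sensors.sense(); print(s); print(env.finger_overhang)
for n in("scene","side","wrist"):
    print(n,viewer.camera_params(n))
    cv2.imwrite(f"pics/{n}0.png",viewer.read_camera(n)[:,:,::-1])
E
```

```text
pics
{'clock': 0.0, 'joints': array([ 1.11801085e+00,  8.74782312e-02,  1.75114426e-01,  1.65978997e+00,
       -1.97227164e-05,  1.57080196e+00]), 'dq': array([-2.15977451e-04, -1.02740696e-03, -6.99759958e-06,  7.65825707e-04,
       -6.89375159e-04,  7.29963579e-04]), 'tau': array([-8.63302057e-05, -5.20382738e+01,  4.64806151e+01,  1.60994846e-02,
       -8.96577694e-05, -1.71359136e-05]), 'eef_pos': array([240.51051828, 494.36081899, 224.86297667]), 'ee_rot': array([-0.68859328,  0.68953178, -0.15882269,  0.15862083]), 'ft_force': array([ 0.48332612, -0.06582035,  0.93584092]), 'ft_torque': array([-0.00552629, -0.00482392,  0.01760298]), 'opening': 85.61191825682074}
25.0
scene {'vertical_fov': 46.82772075388221, 'cx': 288.4158169796499, 'cy': 217.19791698720863, 'camera_from_world': array([[-7.68726979e-01,  6.39340133e-01, -1.74076719e-02,
         4.97580530e+02],
       [ 4.73304873e-01,  5.50362831e-01, -6.87810476e-01,
        -1.44908948e+02],
       [-4.30164306e-01, -5.36977605e-01, -7.25681557e-01,
         1.58154219e+03],
       [ 0.00000000e+00,  0.00000000e+00,  0.
[... 241 characters left out ...]
       [-1.63303564e-01, -5.58386339e-01, -8.13349029e-01,
         8.42770045e+01],
       [ 2.37674770e-01,  7.77868673e-01, -5.81748254e-01,
         1.18841804e+03],
       [ 0.00000000e+00,  0.00000000e+00,  0.00000000e+00,
         1.00000000e+00]])}
wrist {'vertical_fov': 61.43411255317401, 'cx': 272.4364600529336, 'cy': 209.44071506643738, 'mount': array([[ 2.50576342e-04,  9.59679486e-01,  2.81096461e-01,
        -7.06773027e+01],
       [-1.12830863e-03, -2.81096020e-01,  9.59678985e-01,
        -1.48646404e+02],
       [ 9.99999332e-01, -5.57636413e-04,  1.01237864e-03,
        -6.46416866e-02],
       [ 0.00000000e+00,  0.00000000e+00,  0.00000000e+00,
         1.00000000e+00]])}
```

View pics/scene0.png

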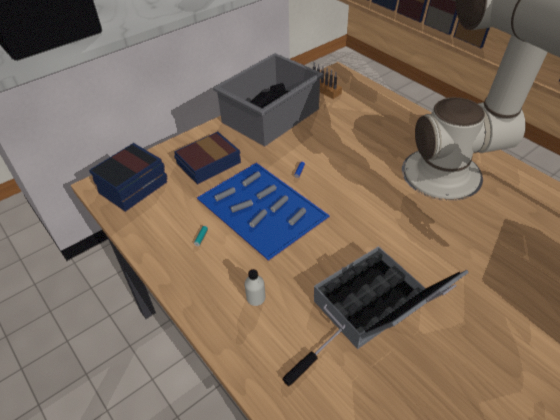

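View pics/side0.png

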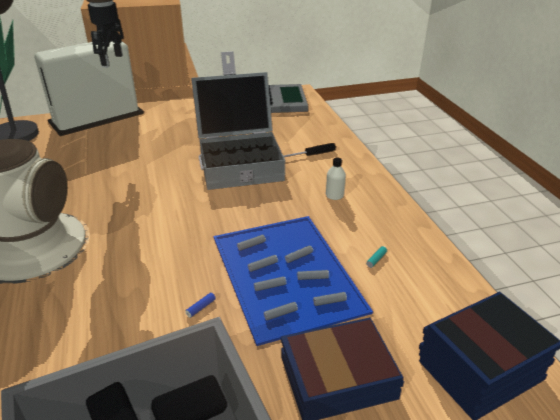

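View pics/wrist0.png

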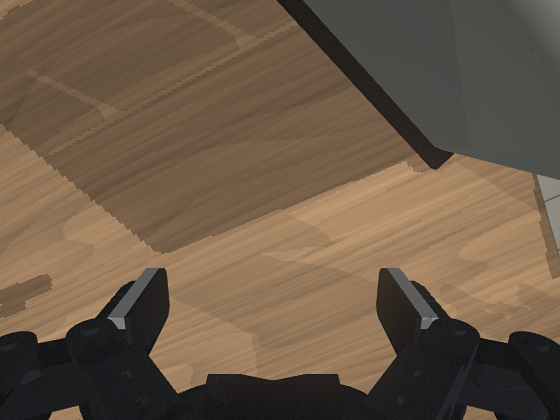

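Seven grey cells lie on the mat in the side view: (252,242), (263,264), (299,254), (271,284), (313,275), (281,312) and (330,299). There are two look-alikes off the mat: a blue one at (201,304) and a turquoise one at (377,257). The box is at about (240,140) with its lid open and the hasp up at (228,62).

```bash
cat > h.py <<'E'
import numpy as np, cv2
from scipy.spatial.transform import Rotation as R
from workcell import sensors, viewer, env
def quat(q): return R.from_quat([q[1],q[2],q[3],q[0]]).as_matrix()
def cam(n,s=None):
    p=viewer.camera_params(n); f=210/np.tan(np.radians(p['vertical_fov'])/2)
    K=np.array([[f,0,p['cx']],[0,f,p['cy']],[0,0,1]])
    if 'mount' in p:
        s=s or sensors.sense(); T=np.eye(4);T[:3,:3]=quat(s['ee_rot']);T[:3,3]=s['eef_pos']
        M=np.linalg.inv(T@p['mount'])
    else: M=p['camera_from_world']
    return K,M
def proj(c,P):
    K,M=c; P=np.atleast_2d(P); q=(P@M[:3,:3].T+M[:3,3])@K.T; return q[:,:2]/q[:,2:]
def plane(c,uv,z):
    K,M=c; uv=np.atleast_2d(uv); d=np.c_[uv,np.ones(len(uv))]@np.linalg.inv(K).T@M[:3,:3]
    o=-M[:3,:3].T@M[:3,3]; return o+d*((z-o[2])/d[:,2])[:,None]
def shot(n,name,crop=None,k=1):
    s=sensors.sense(); im=viewer.read_camera(n)[:,:,::-1].copy(); o=im
    if crop: x0,y0,x1,y1=crop;o=im[y0:y1,x0:x1]
    cv2.imwrite(f'pics/{name}.png',cv2.resize(o,None,fx=k,fy=k,interpolation=cv2.INTER_CUBIC)); return im,cam(n,s) if n=='wrist' else cam(n)
def cells(im,c,z=12.25,mat=None):
    "grey blobs inside blue region"
    hsv=cv2.cvtColor(im,cv2.COLOR_BGR2HSV)
    blue=cv2.inRange(hsv,(105,150,60),(130,255,255))
    n,l,st,ce=cv2.connectedComponentsWithStats(blue)
    i=1+np.argmax(st[1:,4]); m=(l==i).astype(np.uint8)
    cs,_=cv2.findContours(m,cv2.RETR_EXTERNAL,cv2.CHAIN_APPROX_NONE)
    hull=cv2.convexHull(max(cs,key=len)); reg=cv2.fillConvexPoly(np.zeros_like(m),hull,1)
    g=((hsv[:,:,1]<110)&(reg>0)).astype(np.uint8)
    n,l,st,ce=cv2.connectedComponentsWithStats(g)
    out=[]
    for j in range(1,n):
        if st[j,4]<40: continue
        ys,xs=np.where(l==j); P=plane(c,np.c_[xs,ys],z)[:,:2]; mu=P.mean(0)
        (cx,cy),(w,hh),a=cv2.minAreaRect(P.astype(np.float32))
        ev,V=np.linalg.eigh(np.cov((P-mu).T)); an=np.degrees(np.arctan2(V[1,1],V[0,1]))%180
        out.append((cx,cy,mu[0],mu[1],an,max(w,hh),min(w,hh),ce[j][0],ce[j][1],st[j,4]))
    return np.array(out),hull
E
python3 - <<'E'
from h import *
np.set_printoptions(precision=1,suppress=True)
for n in('scene','side'):
    im=cv2.imread(f'pics/{n}0.png');c=cam(n)
    o,h=cells(im,c);print(o)
    print(cv2.approxPolyDP(h,4,True)[:,0], plane(c,cv2.approxPolyDP(h,4,True)[:,0],5))
im=cv2.imread('pics/scene0.png');cv2.imwrite('pics/sbox.png',cv2.resize(im[230:400,270:480],None,fx=3.5,fy=3.5,interpolation=2))
im=cv2.imread('pics/side0.png');cv2.imwrite('pics/dbox.png',cv2.resize(im[40:200,170:350],None,fx=3.5,fy=3.5,interpolation=2))
cv2.imwrite('pics/dmat.png',cv2.resize(im[210:345,170:400],None,fx=3.4,fy=3.4,interpolation=2))
E
```

```text
[[ 492.9 -373.   493.8 -372.6    9.    76.8   24.3  250.9  178.5  117. ]
 [ 494.2 -293.3  493.9 -293.1    3.1   74.5   24.   266.1  191.4  122. ]
 [ 598.  -370.5  598.6 -369.9  179.2   73.    24.9  224.5  193.7  126. ]
 [ 496.2 -226.6  497.1 -226.1   13.8   78.2   20.3  278.8  203.3  121. ]
 [ 589.3 -293.3  589.3 -293.2  169.1   70.9   25.6  241.4  205.5  136. ]
 [ 581.5 -218.8  583.7 -218.9   17.9   77.    19.7  257.6  218.1  127. ]
 [ 489.2 -149.2  489.9 -149.2   14.8   77.5   19.5  296.9  216.   132. ]]
[[254 164]
 [328 216]
 [268 259]
 [198 198]] [[ 438.6 -430.6    5. ]
 [ 415.1  -93.9    5. ]
 [ 652.7  -81.7    5. ]
 [ 669.1 -414.7    5. ]]
[[ 490.3 -150.   489.7 -150.3   16.1   74.2   27.7  250.7  242.2  232. ]
 [ 584.1 -219.4  583.  -219.9   19.1   77.    24.5  298.3  253.6  228. ]
 [ 497.6 -226.9  496.7 -226.7   14.3   73.    25.7  262.2  262.8  246. ]
 [ 591.3 -293.7  591.  -293.7  169.    68.3   25.3  312.7  274.5  259. ]
 [ 495.6 -293.4  494.7 -293.5    2.8   70.5   24.8  269.5  283.3  270. ]
 [ 600.3 -370.2  600.  -370.3  178.6   71.1   23.7  329.5  298.4  291. ]
 [ 495.1 -373.5  494.4 -373.5    9.2   71.9   22.8  280.2  310.6  309. ]]
[[308 217]
 [371 312]
 [257 344]
 [215 237]] [[ 653.   -85.7    5. ]
 [ 668.9 -422.1    5. ]
 [ 430.7 -435.     5. ]
 [ 415.1  -99.     5. ]]
```

View pics/sbox.png

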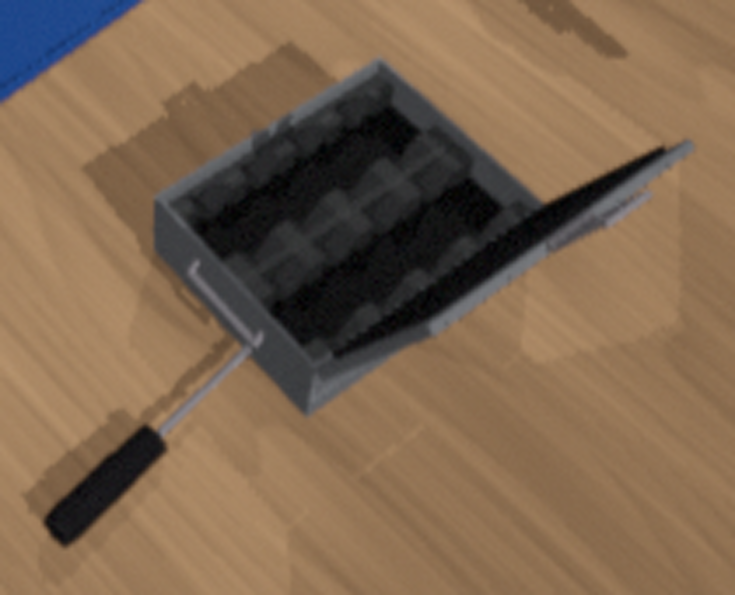

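View pics/dbox.png

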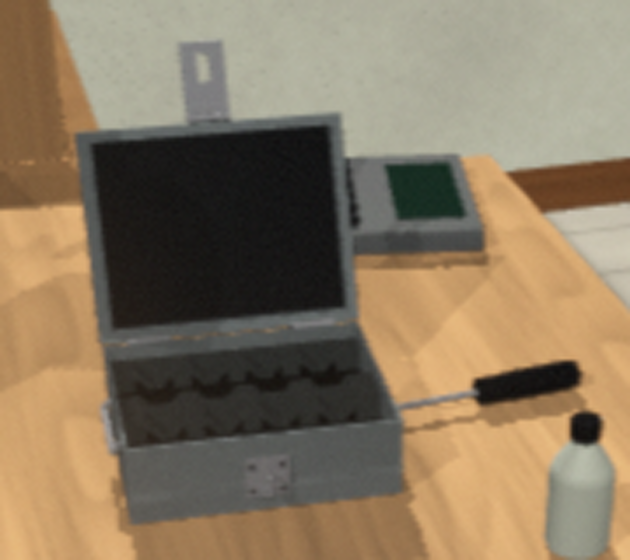

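View pics/dmat.png

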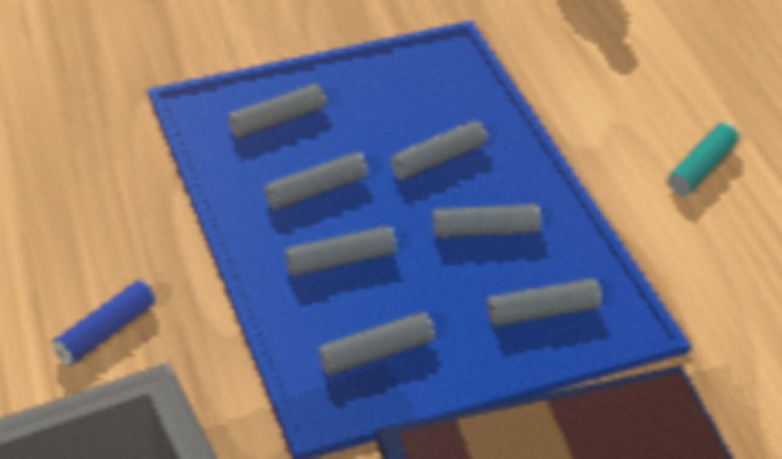

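```bash
python3 - <<'E'
from h import *
from scipy.optimize import least_squares
np.set_printoptions(precision=1,suppress=True)
cs,cd=cam('scene'),cam('side')
print(plane(cs,[(378,247.7),(315.1,287.1)],68)); print(plane(cs,[(314.3,300)],0))
print(plane(cd,[(204.3,168),(284.3,158.6),(200.6,138.6),(272,134.3)],68)); print(plane(cd,[(208,188.6),(284.9,179.4)],0))
def w(p,P): c,s=np.cos(p[2]),np.sin(p[2]);P=np.atleast_2d(P).astype(float); return np.c_[p[0]+c*P[:,0]-s*P[:,1],p[1]+s*P[:,0]+c*P[:,1],P[:,2]]
obs=[(cd,(204.3,168),(-108,-85,68)),(cd,(284.3,158.6),(108,-85,68)),(cd,(208,188.6),(-108,-85,0)),(cd,(284.9,179.4),(108,-85,0)),
(cs,(378,247.7),(-108,-85,68)),(cs,(315.1,287.1),(108,-85,68)),(cs,(314.3,300),(108,-85,0)),(cs,(358.5,347),(108,85,0))]
f=lambda p:np.concatenate([proj(c,w(p,P))[0]-uv for c,uv,P in obs])
r=least_squares(f,[500,200,0],x_scale=[10,10,.1]); print(r.x,np.degrees(r.x[2])); print(r.fun.reshape(-1,2))
E
```

```text
[[436.9 118.9  68. ]
 [647.4 105.1  68. ]]
[[642.7  99.    0. ]]
[[431.8 116.5  68. ]
 [648.8 104.9  68. ]
 [449.7 282.9  68. ]
 [655.8 251.3  68. ]]
[[436.9 119.8  -0. ]
 [651.6 106.    0. ]]
[544.7 193.3  -0.1] -3.3701904783291328
[[ 0.1  0.3]
 [-0.2  0.6]
 [-1.5  1.3]
 [-1.   0.9]
 [ 0.2 -1.8]
 [-0.8 -0.7]
 [-0.6  1.8]
 [-0.3  3.1]]
```

```bash
cat >> h.py <<'E'
def go(x,y,z,jaw=None,pr=True):
    """print tool-frame shift (cm) and rotvec to reach TCP x,y,z with jaw direction yaw (deg, mod 180), tool down"""
    s=sensors.sense();Rm=quat(s['ee_rot']);d=np.array([x,y,z])-s['eef_pos']
    zt=Rm[:,2];cur=np.degrees(np.arctan2(zt[1],zt[0]))
    tgt=cur if jaw is None else cur+((jaw-cur+90)%180-90)
    t=np.radians(tgt); Zt=np.array([np.cos(t),np.sin(t),0]);Yt=np.array([0,0,-1.]);Xt=np.cross(Yt,Zt)
    Rt=np.c_[Xt,Yt,Zt]; rv=R.from_matrix(Rm.T@Rt).as_rotvec()
    print('clock %.2f jaw now %.1f tgt %.1f q6 %.2f'%(s['clock'],cur,tgt,s['joints'][5]),'shift cm',np.round(Rm.T@d/10,2),'rot',np.round(rv,3),'dist',round(np.linalg.norm(d)))
    return Rm,s
E
python3 - <<'E'
from h import *
s=sensors.sense();print(quat(s['ee_rot']).round(3))
go(330,60,350,-3.4); go(330,60,350,None)
E
```

```text
[[ 0.899 -0.     0.437]
 [-0.437 -0.001  0.899]
 [-0.    -1.    -0.001]]
clock 0.15 jaw now 64.1 tgt -3.4 q6 1.57 shift cm [ 27.05 -12.46 -35.16] rot [1.000e-03 1.177e+00 1.000e-03] dist 461
clock 0.15 jaw now 64.1 tgt 64.1 q6 1.57 shift cm [ 27.05 -12.46 -35.16] rot [ 0.001 -0.    -0.   ] dist 461
```

```bash
python3 - <<'E'
from h import *
go(477,190,380)
E
```

```text
clock 0.15 jaw now 64.1 tgt 64.1 q6 1.57 shift cm [ 34.58 -15.48 -17.05] rot [ 0.001 -0.    -0.   ] dist 415
```

Request:
{"name": "send_rows", "arguments": {"commands": [[[0,-8,0],[0,0,0],0.5],[[0,-15.5,0],[0,0,0],0],[[5,-15.5,-3],[0,0,0],0],[[10,-15.5,-5],[0,0,0],0],[[15,-15.5,-7.5],[0,0,0],0],[[20,-15.5,-10],[0,0,0],0],[[25,-15.5,-12.5],[0,0,0],0],[[30,-15.5,-15],[0,0,0],0],[[34.5,-15.5,-17],[0,0,0],0],[[34.5,-15.5,-17],[0,0,0],0],[[34.5,-15.5,-17],[0,0,0],0]], "newtons": 30}}

```text
clock: 1.52
eef_pos: [476.4, 190.8, 380.4]
ee_rot: [-0.689, 0.689, -0.159, 0.159]
ft_force: [0.2, 0.4, 0.0]
opening: 42.8
```

```bash
python3 - <<'E'
from h import *
s=sensors.sense();print(s['clock'],s['eef_pos'],s['dq'].round(3),s['joints'].round(2),s['opening'])
im,c=shot('wrist','w1');np.savez('w1.npz',K=c[0],M=c[1])
P=[];
t=np.radians(-3.37);
for b in [(-108,-85,68),(108,-85,68),(108,85,68),(-108,85,68),(0,0,34)]:
    P.append((544.7+np.cos(t)*b[0]-np.sin(t)*b[1],193.3+np.sin(t)*b[0]+np.cos(t)*b[1],b[2]))
print(proj(c,P).round(1))
E
```

```text
1.525 [476.39849573 190.80278151 380.40221438] [ 0.026 -0.009 -0.002 -0.     0.     0.001] [0.38 0.12 0.53 1.98 0.   0.83] 42.83383256874671
[[204.7 157.2]
 [268.9 293.9]
 [380.1 252.4]
 [327.4 104.9]
 [294.4 200.3]]
```

View pics/w1.png

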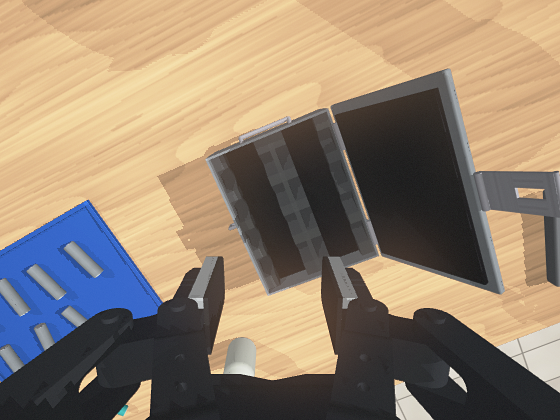

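```bash
python3 - <<'E'
import cv2
im=cv2.imread('pics/w1.png')
cv2.imwrite('pics/w1a.png',cv2.resize(im[95:310,195:395],None,fx=2.7,fy=2.7,interpolation=2))
cv2.imwrite('pics/w1b.png',cv2.resize(im[60:310,320:560],None,fx=2.4,fy=2.4,interpolation=2))
E
```

```text
(no output)
```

View pics/w1a.png

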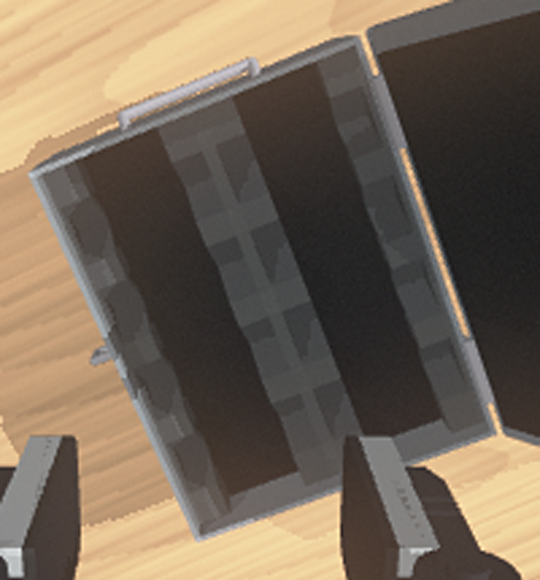

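View pics/w1b.png

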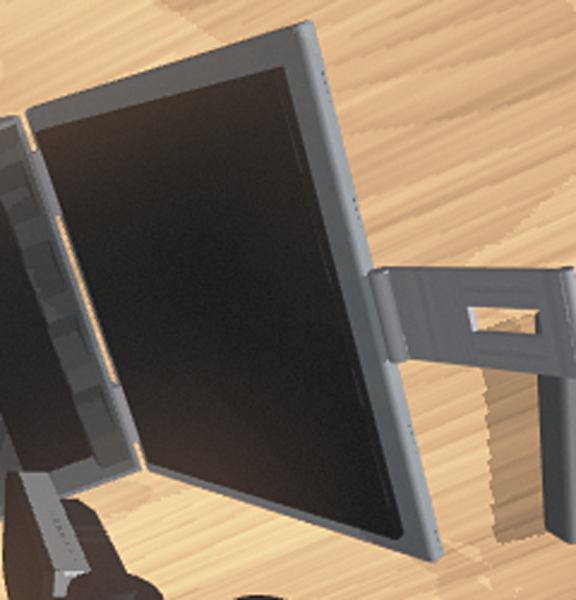

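```bash
python3 - <<'E'
from h import *
from scipy.optimize import least_squares
np.set_printoptions(precision=1,suppress=True)
cs,cd=cam('scene'),cam('side');z=np.load('w1.npz');cw=(z['K'],z['M'])
def w(p,P): c,s=np.cos(p[2]),np.sin(p[2]);P=np.atleast_2d(P).astype(float); return np.c_[p[0]+c*P[:,0]-s*P[:,1],p[1]+s*P[:,0]+c*P[:,1],P[:,2]]
def lid(th,x,r,h): return (x,87-r*np.cos(th)+h*np.sin(th),68+r*np.sin(th)+h*np.cos(th))
obs=[(cd,(204.3,168),(-108,-85,68)),(cd,(284.3,158.6),(108,-85,68)),(cd,(208,188.6),(-108,-85,0)),(cd,(284.9,179.4),(108,-85,0)),
(cs,(378,247.7),(-108,-85,68)),(cs,(315.1,287.1),(108,-85,68)),(cs,(314.3,300),(108,-85,0)),
(cw,(207.2,159.4),(-108,-85,68)),(cw,(268.3,294.3),(108,-85,68)),(cw,(378.3,255.4),(108,85,68)),(cw,(329.1,109.1),(-108,85,68))]
f=lambda p:np.concatenate([proj(c,w(p,P))[0]-uv for c,uv,P in obs])
r=least_squares(f,[500,200,0],x_scale=[10,10,.1]); p=r.x;print(p,np.degrees(p[2])); print(r.fun.reshape(-1,2))
r2=least_squares(lambda p:f(p)[14:],p,x_scale=[10,10,.1]);print('wrist',r2.x[:2],np.degrees(r2.x[2]),r2.fun)
for th in np.arange(1.4,2.2,.1):
    L=[lid(th,-110,172,4),lid(th,110,172,4)]
    print(round(th,1),proj(cw,w(p,L)).ravel(),proj(cd,w(p,L)).ravel())
    for a in(1.57,):
        rr=175.5+59*np.sin(a)
E
```

```text
[547.8 193.   -0.1] -4.277614395503496
[[ 0.8 -0.1]
 [ 0.6  0.8]
 [-0.9  0.9]
 [-0.2  1.2]
 [ 0.1 -1.2]
 [-1.9 -0.9]
 [-1.6  1.7]
 [-0.8 -1.3]
 [-0.1  1. ]
 [ 1.5  0.2]
 [ 0.7 -1.2]]
wrist [548.3 192.3] -4.267346059095506 [-1.1 -0.8 -0.3  1.4  1.2  0.6  0.3 -0.7]
1.4 [334.7 117.7 409.  337.6] [193.8  85.4 274.4  79.2]
1.5 [355.7 109.4 427.1 333. ] [193.2  82.4 273.1  76.3]
1.6 [376.6 101.  444.8 327.2] [192.7  80.1 271.9  74.1]
1.7 [396.9  92.6 461.7 320.2] [192.3  78.4 270.7  72.5]
1.8 [416.1  84.4 477.3 312.4] [191.9  77.4 269.5  71.6]
1.9 [433.6  76.7 491.2 303.8] [191.7  77.  268.4  71.3]
2.0 [449.   69.7 503.3 294.8] [191.5  77.3 267.4  71.6]
2.1 [462.1  63.4 513.2 285.4] [191.3  78.1 266.4  72.5]
2.2 [472.6  58.1 520.9 276.1] [191.3  79.6 265.5  74. ]
```

```bash
python3 - <<'E'
from h import *
go(490,-150,110,-74.5)
c=cam('side');print(plane(c,[(336,197)],0))
E
```

```text
clock 1.57 jaw now 64.1 tgt 105.5 q6 0.83 shift cm [ 16.17  27.05 -30.09] rot [-0.    -0.723 -0.   ] dist 436
[[756.52674728 -15.75831378   0.        ]]
```

Request:
{"name": "send_rows", "arguments": {"commands": [[[2.5,3,-4.5],[0,-0.12,0],0],[[5,7,-9],[0,-0.28,0],0],[[7.5,11.5,-13.5],[0,-0.44,0],0],[[10,16,-18],[0,-0.6,0],0],[[12.5,20.5,-22.5],[0,-0.723,0],0],[[15,25,-27],[0,-0.723,0],0],[[16.17,27,-30.1],[0,-0.723,0],0],[[16.17,27,-30.1],[0,-0.723,0],0],[[16.17,27,-30.1],[0,-0.723,0],0]]}}

```text
clock: 2.7
eef_pos: [490.4, -149.7, 111.2]
ee_rot: [0.701, -0.701, -0.096, 0.095]
ft_force: [-0.3, -0.4, -0.1]
opening: 42.8
```

```bash
python3 - <<'E'
from h import *
np.set_printoptions(precision=1,suppress=True)
s=sensors.sense();print(s['eef_pos'],s['dq'].round(3))
im,c=shot('wrist','w2')
o,h=cells(im,c);print(o)
print(proj(c,[(490,-150,12)]),c[0])
im,c=shot('side','d2');print(cells(im,c)[0][:,:5])
go(490,-150,30,105.5)
E
```

```text
[ 490.4 -149.7  111.2] [ 0. -0.  0.  0.  0.  0.]
[[  496.8  -293.8   495.1  -293.9     0.8    71.1    20.7    73.    159.7
   2916. ]
 [  499.   -226.6   497.6  -226.9    11.7    70.4    18.7   166.5   188.
   2446. ]
 [  492.3  -149.7   490.8  -150.1    13.4    70.9    18.3   272.2   206.7
   2317. ]
 [  592.8  -294.2   591.2  -293.9   166.9    79.3    19.2    59.    279.2
   2179. ]
 [  600.   -235.4   609.6  -214.9   132.4   142.    107.6   155.7   322.4
  11095. ]
 [  538.4   -95.8   532.8   -95.7    11.6    45.2     8.2   325.5   275.6
    367. ]
 [  640.9  -138.4   641.2  -138.     98.4    37.4     2.6   238.5   375.4
     80. ]]
[[272.6 206.2]] [[353.4   0.  272.4]
 [  0.  353.4 209.4]
 [  0.    0.    1. ]]
[[ 490.2 -149.8  489.7 -150.3   16.1]
 [ 584.1 -219.6  583.1 -220.    19.1]
 [ 498.2 -225.9  497.1 -226.5   14.1]
 [ 591.3 -293.7  591.  -293.8  168.8]
 [ 495.5 -293.6  494.7 -293.6    3.2]
 [ 600.3 -370.2  600.1 -370.3  178.4]
 [ 494.6 -373.2  494.1 -373.6    8.9]]
clock 2.80 jaw now 105.6 tgt 105.5 q6 -0.57 shift cm [-0.1  8.2 -0. ] rot [0. 0. 0.] dist 82
```

View pics/w2.png

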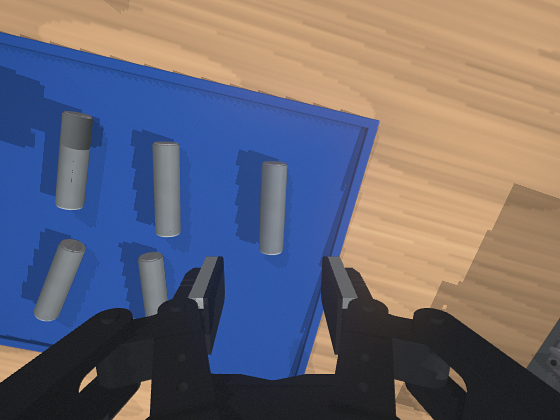

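Request:
{"name": "send_rows", "arguments": {"commands": [[[0,4,0],[0,0.037,0],0],[[0,7,0],[0,0.037,0],0],[[0,8.1,0],[0,0.037,0],0],[[0,8.1,0],[0,0.037,0],0],[[0,8.1,0],[0,0.037,0],-1],[[0,8.1,0],[0,0.037,0],-1],[[0,8.1,0],[0,0.037,0],-1],[[0,8.1,0],[0,0.037,0],-1],[[0,8.1,0],[0,0.037,0],-1]], "newtons": 30}}

```text
clock: 3.92
eef_pos: [490.2, -150.7, 29.6]
ee_rot: [0.702, -0.702, -0.082, 0.082]
ft_force: [0.2, 0.6, -0.3]
opening: -0.1
```

```bash
python3 - <<'E'
from h import *
def box(x,y,z):
    t=np.radians(-4.27); return 548+np.cos(t)*x-np.sin(t)*y,192.7+np.sin(t)*x+np.cos(t)*y,z
for cx in(-69,-23,23,69):
    for cy in(-42,42): print(cx,cy,np.round(box(cx,cy,0),1))
shot('side','d3',(180,170,400,330),3)
go(*box(-69,42,140),175.7)
E
```

```text
-69 -42 [476.1 156.    0. ]
-69 42 [482.3 239.7   0. ]
-23 -42 [521.9 152.5   0. ]
-23 42 [528.2 236.3   0. ]
23 -42 [567.8 149.1   0. ]
23 42 [574.1 232.9   0. ]
69 -42 [613.7 145.7   0. ]
69 42 [619.9 229.4   0. ]
clock 3.98 jaw now 103.4 tgt 175.7 q6 -0.53 shift cm [  8.25 -11.04  38.16] rot [-0.    -1.263  0.   ] dist 406
```

View pics/d3.png

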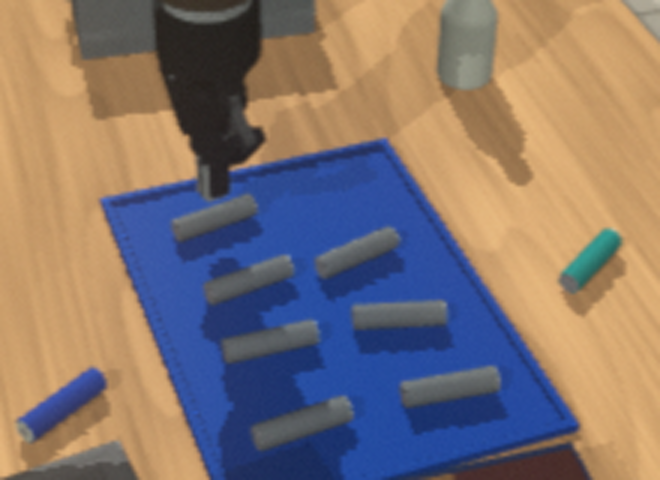

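```bash
python3 - <<'E'
from h import *
np.set_printoptions(precision=1,suppress=True)
im,c=shot('side','d3b');print(cells(im,c)[0][:,:5])
print(proj(c,[(490,-150.7,z) for z in (5,15,25,40)]))
im,c=shot('wrist','w3')
print(cells(im,c)[0][:,:7])
E
```

```text
[[ 498.4 -113.   498.5 -112.4   52.9]
 [ 490.4 -150.2  489.8 -150.2   15.8]
 [ 584.1 -219.6  583.1 -220.    19.1]
 [ 498.3 -226.1  497.  -226.7   14.3]
 [ 591.3 -293.7  591.  -293.7  169. ]
 [ 495.4 -293.5  494.5 -293.6    2.7]
 [ 600.3 -370.2  600.1 -370.3  178.5]
 [ 495.1 -373.5  494.3 -373.6    9.1]]
[[251.  244.7]
 [250.9 241.4]
 [250.7 238. ]
 [250.5 232.9]]
[[ 494.5 -284.2  492.8 -284.3    1.2   68.3    3.5]
 [ 499.6 -226.7  497.2 -227.2   11.4   72.6   20.1]
 [ 532.2 -215.2  530.  -177.1  133.4  198.6   78.6]
 [ 572.7 -280.5  566.9 -281.7  175.9   41.2    7.9]
 [ 511.6 -101.4  512.2 -101.9  116.8   15.9    4.3]]
```

View pics/w3.png

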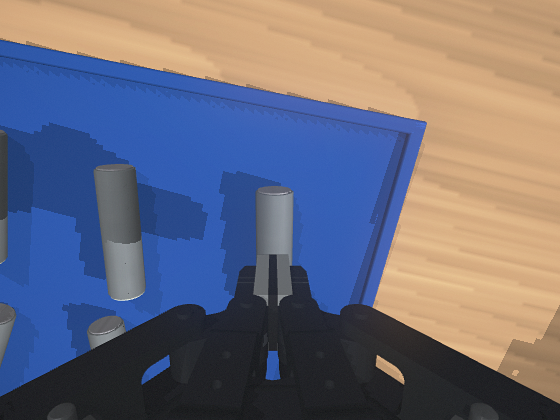

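```bash
python3 - <<'E'
from h import *
np.set_printoptions(precision=1,suppress=True)
p=viewer.camera_params('wrist');M=np.linalg.inv(p['mount']);K=cam('wrist')[0]
for y in(0,6,15,25,35): print(y,proj((K,M),[(0,y,0)]),proj((K,M),[(-11,y,0)]),proj((K,M),[(11,y,0)]))
s=sensors.sense();print(s['eef_pos'],quat(s['ee_rot']),s['joints'],s['ft_force'])
cv2.imwrite('pics/w3c.png',cv2.resize(cv2.imread('pics/w3.png')[170:330,180:370],None,fx=4,fy=4))
cv2.imwrite('pics/d3c.png',cv2.resize(cv2.imread('pics/d3b.png')[170:270,200:320],None,fx=6,fy=6))
E
```

```text
0 [[273.2 266.2]] [[273.2 243.9]] [[273.2 287.7]]
6 [[273.2 260.7]] [[273.2 239.1]] [[273.2 281.6]]
15 [[273.1 253.2]] [[273.1 232.5]] [[273.1 273.1]]
25 [[273.1 245.6]] [[273.1 225.9]] [[273.1 264.7]]
35 [[273.1 238.7]] [[273.1 219.9]] [[273.1 257. ]]
[ 490.2 -150.6   29.5] [[ 1.  -0.  -0.2]
 [ 0.2  0.   1. ]
 [-0.  -1.   0. ]] [-0.3  0.  -0.3  1.3  0.  -0.5] [ 0.8 -0.5  0.8]
```

View pics/w3c.png

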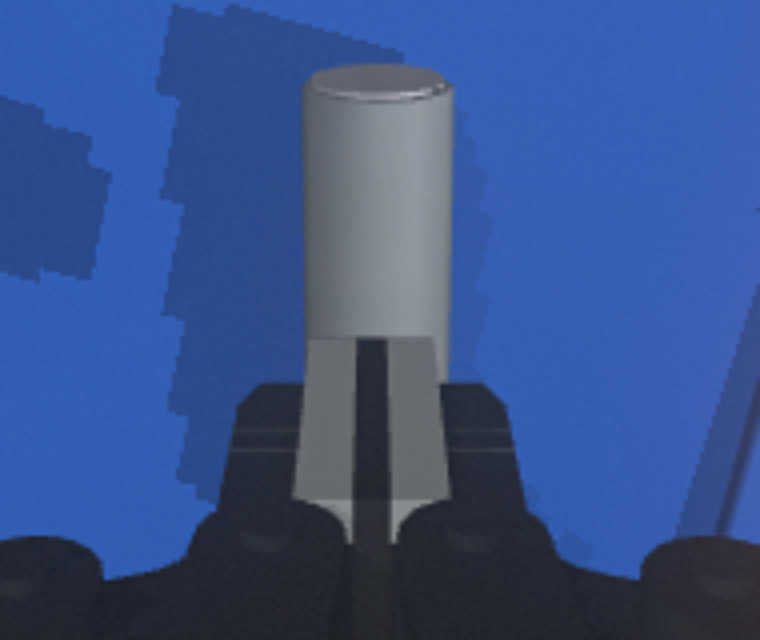

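View pics/d3c.png

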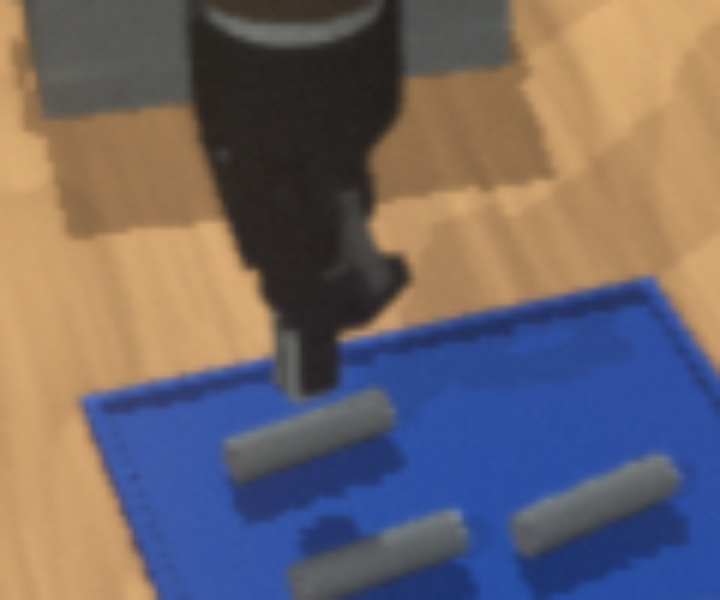

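Request:
{"name": "send_rows", "arguments": {"commands": [[[0,-1,0],[0,0,0],0],[[0,-1,0],[0,0,0],0],[[0,-1,0],[0,0,0],0],[[0,1.2,0],[0,0,0],0],[[0,1.2,0],[0,0,0],0],[[0,1.2,0],[0,0,0],0]]}}

```text
clock: 4.82
eef_pos: [490.3, -150.7, 18.0]
ee_rot: [-0.702, 0.702, 0.082, -0.082]
ft_force: [0.1, -0.2, -0.2]
opening: 42.5
```

```bash
python3 - <<'E'
from h import *
shot('side','d4',(200,170,320,270),6)
shot('wrist','w4')
E
```

```text
(no output)
```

View pics/w4.png

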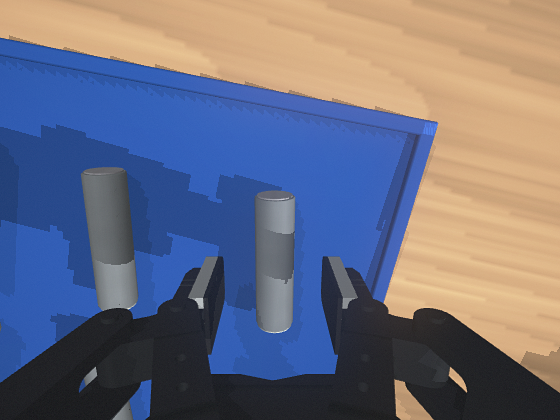

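View pics/d4.png

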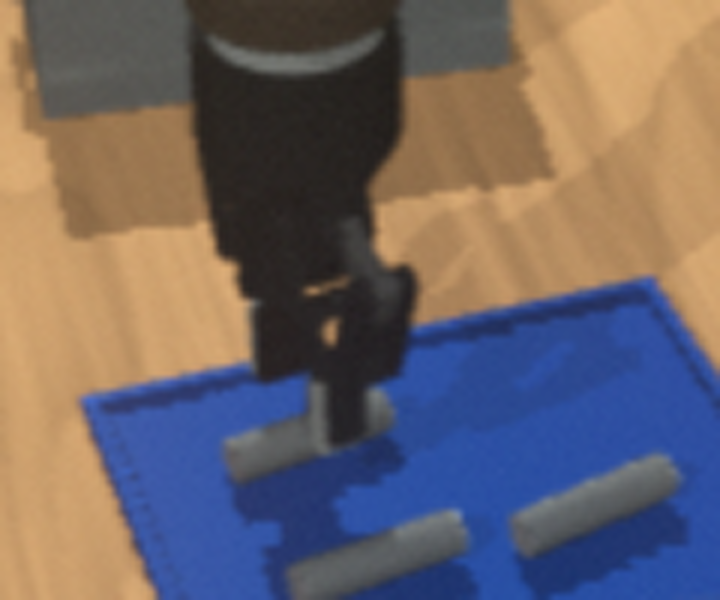

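Request:
{"name": "send_rows", "arguments": {"commands": [[[0,1,0],[0,0,0],0],[[0,1.6,0],[0,0,0],0],[[0,1.8,0],[0,0,0],0],[[0,1.8,0],[0,0,0],0],[[0,1.8,0],[0,0,0],0]]}}

```text
clock: 5.55
eef_pos: [490.3, -150.7, -0.2]
ee_rot: [-0.702, 0.702, 0.082, -0.082]
ft_force: [-0.8, -0.6, 0.2]
opening: 42.1
```

```bash
python3 - <<'E'
from h import *
shot('side','d5',(200,170,320,270),6)
E
```

```text
(no output)
```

View pics/d5.png

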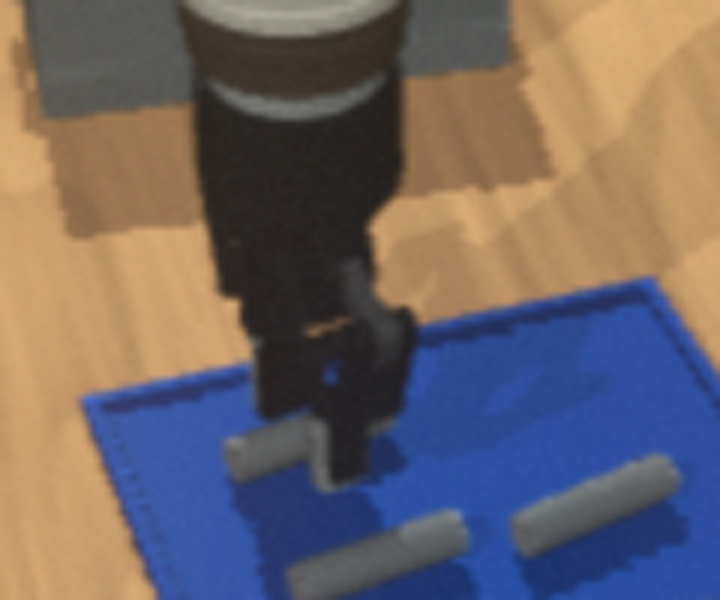

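Request:
{"name": "send_rows", "arguments": {"commands": [[[0,0.3,0],[0,0,0],0],[[0,0.3,0],[0,0,0],-1],[[0,0.3,0],[0,0,0],-1],[[0,0.3,0],[0,0,0],-1],[[0,0.3,0],[0,0,0],-1],[[0,0.3,0],[0,0,0],-1],[[0,0.3,0],[0,0,0],-1]]}}

```text
clock: 6.48
eef_pos: [491.0, -150.8, -2.4]
ee_rot: [-0.702, 0.703, 0.083, -0.082]
ft_force: [-0.8, -0.0, 7.1]
opening: 17.6
```

Request:
{"name": "send_rows", "arguments": {"commands": [[[0,-2,0],[0,0,0],-1],[[0,-7,0],[0,0,0],-1],[[0,-12,0],[0,0,0],-1],[[0,-14,0],[0,0,0],-1],[[0,-14,0],[0,0,0],-1]]}}

```text
clock: 7.1
eef_pos: [491.0, -150.9, 138.0]
ee_rot: [-0.702, 0.703, 0.083, -0.081]
ft_force: [-0.0, -0.2, -1.0]
opening: 17.2
```

```bash
cat >> h.py <<'E'
def box(x,y,z):
    t=np.radians(-4.27); return 548+np.cos(t)*x-np.sin(t)*y,192.7+np.sin(t)*x+np.cos(t)*y,z
E
python3 - <<'E'
from h import *
shot('wrist','w6')
go(*box(-69,42,130),175.7)
E
```

```text
clock 7.15 jaw now 103.4 tgt 175.7 q6 -0.53 shift cm [ 8.24  0.63 38.17] rot [ 0.    -1.263  0.   ] dist 391
```

View pics/w6.png

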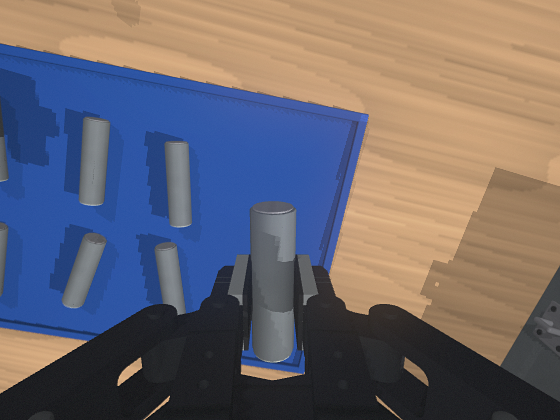

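Request:
{"name": "send_rows", "arguments": {"commands": [[[1,0,5],[0,-0.16,0],-1],[[2,0,10.5],[0,-0.34,0],-1],[[3.5,0,16],[0,-0.52,0],-1],[[4.7,0,22],[0,-0.7,0],-1],[[6,0,28],[0,-0.88,0],-1],[[7.2,0.3,33],[0,-1.06,0],-1],[[8.24,0.6,37],[0,-1.23,0],-1],[[8.24,0.6,38.2],[0,-1.263,0],-1],[[8.24,0.6,38.2],[0,-1.263,0],-1],[[8.24,0.6,38.2],[0,-1.263,0],-1]]}}

```text
clock: 8.4
eef_pos: [482.0, 238.9, 130.2]
ee_rot: [-0.519, 0.519, 0.48, -0.481]
ft_force: [-0.6, -0.5, -1.1]
opening: 17.3
```

```bash
python3 - <<'E'
from h import *
im,c=shot('wrist','w7')
from h import box
pts=[box(x,y,68) for x,y in((-105,-82),(105,-82),(105,82),(-105,82))]
print(proj(c,pts).round(0))
go(*box(-69,42,36),175.7)
E
```

```text
[[340.   4.]
 [-54.   6.]
 [ 11. 283.]
 [328. 283.]]
clock 8.45 jaw now 175.6 tgt 175.7 q6 -1.03 shift cm [ 0.09  9.45 -0.01] rot [-0.    -0.002 -0.   ] dist 94
```

View pics/w7.png

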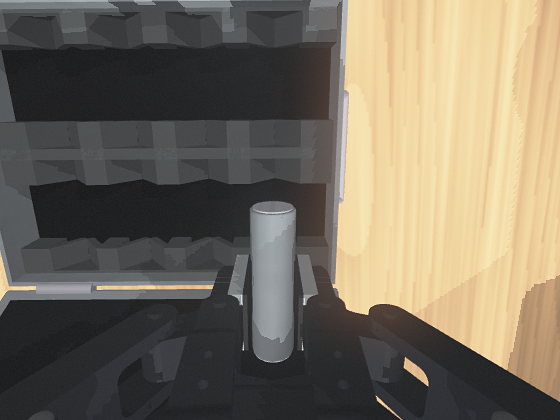

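```bash
python3 - <<'E'
from h import *
s=sensors.sense()
im=cv2.imread('pics/w7.png');c=cam('wrist')
cv2.imwrite('pics/w7c.png',cv2.resize(im[0:300,0:360],None,fx=2,fy=2,interpolation=2))
for y in(-64,-20,20,64): print(y,proj(c,[box(x,y,55) for x in(-92,-46,0,46)]).round(0).tolist())
E
```

```text
-64 [[313.0, 46.0], [234.0, 46.0], [155.0, 46.0], [76.0, 46.0]]
-20 [[311.0, 123.0], [236.0, 124.0], [161.0, 124.0], [87.0, 124.0]]
20 [[309.0, 187.0], [238.0, 187.0], [167.0, 187.0], [96.0, 187.0]]
64 [[307.0, 250.0], [240.0, 250.0], [173.0, 250.0], [105.0, 250.0]]
```

View pics/w7c.png

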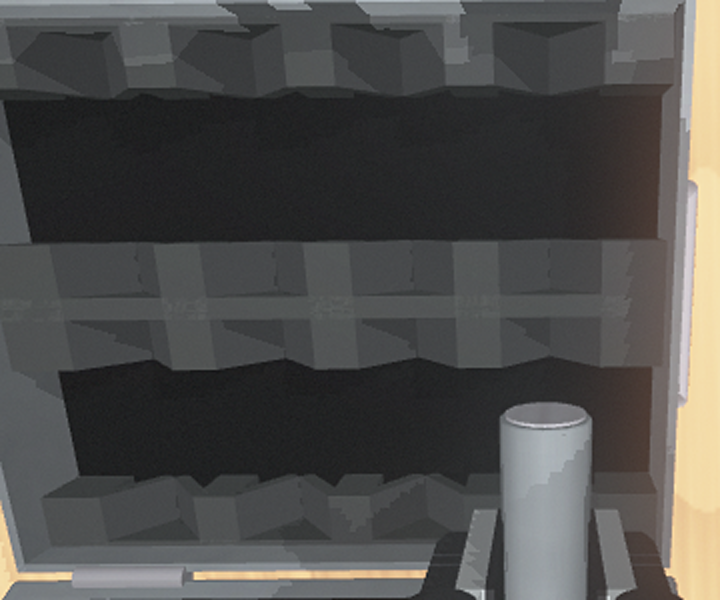

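Request:
{"name": "send_rows", "arguments": {"commands": [[[0.1,4,0.1],[0,0,0],-1],[[0.1,7,0.1],[0,0,0],-1],[[0.1,8.5,0.1],[0,0,0],-1],[[0.1,9.3,0.1],[0,0,0],-1],[[0.1,9.3,0.1],[0,0,0],-1],[[0.1,9.3,0.1],[0,0,0],-1]]}}

```text
clock: 9.2
eef_pos: [481.8, 241.4, 38.7]
ee_rot: [-0.518, 0.519, 0.482, -0.48]
ft_force: [-0.1, 0.2, -0.7]
opening: 16.8
```

```bash
python3 - <<'E'
from h import *
shot('wrist','w8')
shot('side','d8',(170,40,350,200),3.5)
E
```

```text
(no output)
```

View pics/w8.png

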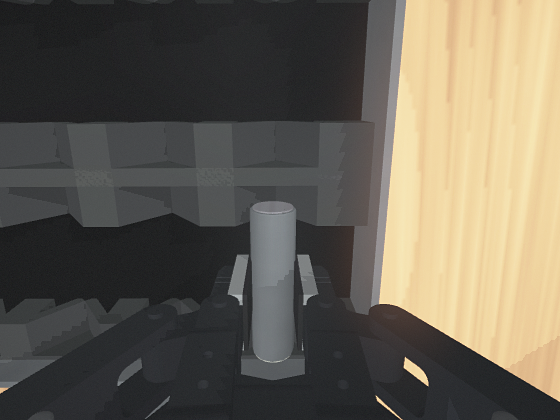

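View pics/d8.png

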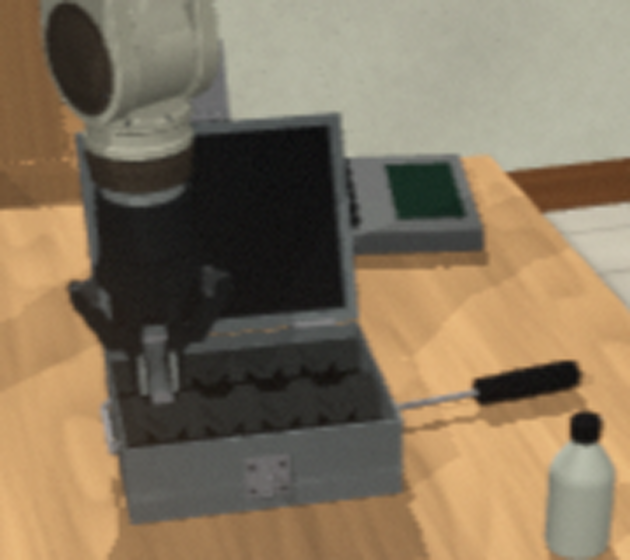

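Request:
{"name": "send_rows", "arguments": {"commands": [[[-0.1,0.15,0],[0,0,0],-1],[[-0.1,0.3,0],[0,0,0],-1],[[-0.1,0.3,0],[0,0,0],-1],[[-0.1,0.3,0],[0,0,0],-1]]}}

```text
clock: 9.8
eef_pos: [481.1, 240.5, 36.2]
ee_rot: [0.518, -0.518, -0.482, 0.481]
ft_force: [-5.9, -0.4, 11.7]
opening: 17.1
```

Request:
{"name": "send_rows", "arguments": {"commands": [[[0,0,0.1],[0,0,0],-0.35],[[0,0,0.1],[0,0,0],-0.35],[[0,0,0.1],[0,0,0],-0.35],[[0,-1,0.1],[0,0,0],-0.35],[[0,-5,0.1],[0,0,0],-0.35],[[0,-10,0.1],[0,0,0],0],[[0,-10,0.1],[0,0,0],0]]}}

```text
clock: 10.68
eef_pos: [481.9, 241.1, 139.5]
ee_rot: [-0.518, 0.519, 0.483, -0.479]
ft_force: [0.8, 0.6, -1.0]
opening: 42.6
```

```bash
python3 - <<'E'
from h import *
np.set_printoptions(precision=1,suppress=True)
shot('wrist','w9')
im,c=shot('side','d9');print(cells(im,c)[0][:,:5])
go(498,-227,100,101.7)
E
```

```text
[[ 584.1 -219.4  583.2 -219.9   19.3]
 [ 498.  -226.   496.8 -226.6   14. ]
 [ 591.3 -293.7  591.  -293.7  169. ]
 [ 495.4 -293.5  494.4 -293.5    2.8]
 [ 600.3 -370.2  600.3 -370.3  178.4]
 [ 495.1 -373.5  494.4 -373.5    9.2]]
clock 10.78 jaw now 175.7 tgt 101.7 q6 -1.03 shift cm [-46.5   3.5  -5.2] rot [0.  1.3 0. ] dist 469
```

View pics/w9.png

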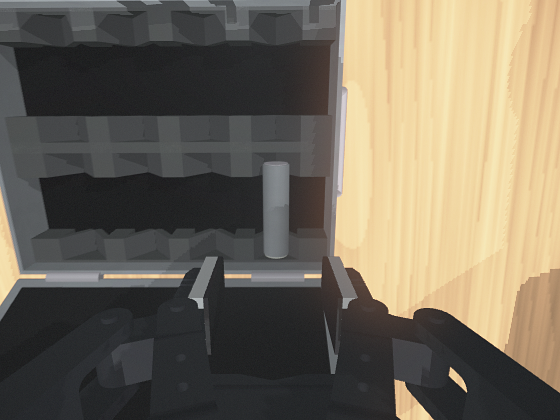

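Request:
{"name": "send_rows", "arguments": {"commands": [[[-6,0,-0.7],[0,0.17,0],0],[[-12,0,-1.4],[0,0.34,0],0],[[-18,0,-2],[0,0.52,0],0],[[-24,0,-2.7],[0,0.7,0],0],[[-30,1,-3.4],[0,0.88,0],0],[[-36,3,-4],[0,1.06,0],0],[[-42,5,-4.7],[0,1.23,0],0],[[-46.5,7,-5.2],[0,1.3,0],0],[[-46.5,7.5,-5.2],[0,1.3,0],0],[[-46.5,7.5,-5.2],[0,1.3,0],0]]}}

```text
clock: 12.02
eef_pos: [496.4, -226.7, 58.3]
ee_rot: [0.704, -0.703, -0.069, 0.07]
ft_force: [0.5, 0.6, 0.2]
opening: 42.6
```

```bash
python3 - <<'E'
from h import *
im,c=shot('wrist','w10')
np.set_printoptions(precision=1,suppress=True)
print([r[:7] for r in cells(im,c)[0] if abs(r[1]+227)<20])
go(498,-227,0,101.7)
E
```

```text
[array([ 499.6, -226.2,  497.5, -226.5,   12.1,   72. ,   18.1])]
clock 12.07 jaw now 101.3 tgt 101.7 q6 -0.63 shift cm [ 0.1  5.9 -0.1] rot [-0. -0. -0.] dist 59
```

Request:
{"name": "send_rows", "arguments": {"commands": [[[0.1,3,-0.05],[0,0,0],0],[[0.1,5.3,-0.05],[0,0,0],0],[[0.1,5.9,-0.05],[0,0,0],0],[[0.1,5.9,-0.05],[0,0,0],-1],[[0.1,5.9,-0.05],[0,0,0],-1],[[0.1,5.9,-0.05],[0,0,0],-1],[[0.1,5.9,-0.05],[0,0,0],-1],[[0.1,5.9,-0.05],[0,0,0],-1]]}}

```text
clock: 13.08
eef_pos: [499.1, -227.8, 1.8]
ee_rot: [-0.704, 0.704, 0.07, -0.069]
ft_force: [-0.3, 2.1, 7.0]
opening: 17.3
```

```bash
sed -i 's/return 548+/return 546.8+/' h.py; python3 - <<'E'
from h import *
go(*box(-23,42,130),175.7)
E
```

```text
clock 13.07 jaw now 101.2 tgt 175.7 q6 -0.62 shift cm [ 11.81 -12.83  44.96] rot [ 2.000e-03 -1.299e+00  1.000e-03] dist 482
```

Request:
{"name": "send_rows", "arguments": {"commands": [[[0,-2,0],[0,0,0],-1],[[0,-7,0],[0,0,0],-1],[[0,-12,0],[0,0,0],-1],[[2,-12.8,6],[0,-0.16,0],-1],[[3.5,-12.8,12],[0,-0.34,0],-1],[[5,-12.8,18],[0,-0.52,0],-1],[[7,-12.8,24],[0,-0.7,0],-1],[[8.5,-12.8,30],[0,-0.88,0],-1],[[10,-12.8,36],[0,-1.06,0],-1],[[11.5,-12.8,42],[0,-1.23,0],-1],[[11.8,-12.8,45],[0,-1.3,0],-1],[[11.8,-12.8,45],[0,-1.3,0],-1]]}}

```text
clock: 14.58
eef_pos: [525.9, 238.5, 128.3]
ee_rot: [0.518, -0.517, -0.482, 0.482]
ft_force: [-0.2, -0.2, -0.9]
opening: 16.9
```

```bash
python3 - <<'E'
from h import *
im,c=shot('wrist','w11')
go(*box(-23,42,42),175.7)
E
```

```text
clock 14.62 jaw now 175.8 tgt 175.7 q6 -1.07 shift cm [-0.08  8.64 -0.09] rot [-0.     0.001 -0.001] dist 86
```

View pics/w11.png

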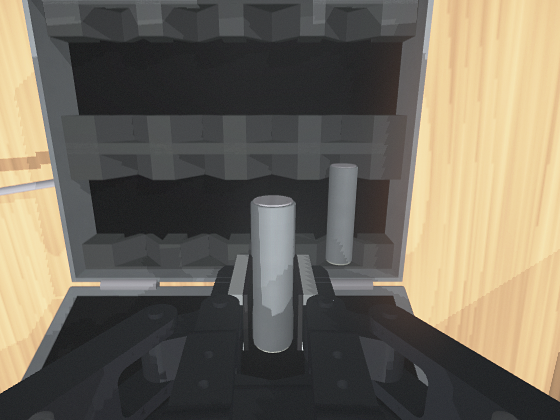

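Request:
{"name": "send_rows", "arguments": {"commands": [[[-0.1,4,-0.1],[0,0,0],-1],[[-0.1,7,-0.1],[0,0,0],-1],[[-0.1,8.2,-0.1],[0,0,0],-1],[[-0.1,8.8,-0.1],[0,0,0],-1],[[-0.1,8.9,-0.1],[0,0,0],-1],[[-0.1,8.9,-0.1],[0,0,0],-1]]}}

```text
clock: 15.38
eef_pos: [527.2, 235.1, 41.0]
ee_rot: [-0.518, 0.519, 0.481, -0.481]
ft_force: [-5.0, -2.6, 3.3]
opening: 17.4
```

Request:
{"name": "send_rows", "arguments": {"commands": [[[0,0.15,0.15],[0,0,0],-1],[[0,0.15,0.15],[0,0,0],-1],[[0,0.15,0.15],[0,0,0],-0.35],[[0,0.15,0.15],[0,0,0],-0.35],[[0,0.15,0.15],[0,0,0],-0.35],[[0,-1,0.15],[0,0,0],-0.35],[[0,-5,0.15],[0,0,0],-0.35],[[0,-10,0.1],[0,0,0],0],[[0,-10,0.1],[0,0,0],0]]}}

```text
clock: 16.5
eef_pos: [528.2, 236.6, 144.9]
ee_rot: [-0.517, 0.519, 0.484, -0.478]
ft_force: [0.0, -0.6, 0.1]
opening: 42.9
```

```bash
python3 - <<'E'
from h import *
np.set_printoptions(precision=1,suppress=True)
im,c=shot('wrist','w12')
cv2.imwrite('pics/w12c.png',cv2.resize(im[0:300,0:450],None,fx=1.7,fy=1.7,interpolation=2))
for y in (9.5,74.5): print(proj(c,[box(x,y,59) for x in(-69,-23)]))
im,c=shot('side','d12');print(cells(im,c)[0][:,:5])
go(496,-293.5,60,91)
E
```

```text
[[345.3 165.9]
 [276.2 165.8]]
[[340.  255.8]
 [275.9 255.6]]
[[ 584.1 -219.6  583.2 -219.9   19.3]
 [ 591.3 -293.7  591.  -293.7  168.8]
 [ 495.4 -293.3  494.8 -293.6    2.2]
 [ 600.3 -370.2  600.1 -370.3  178.5]
 [ 495.  -373.3  494.8 -373.5    8.9]]
clock 16.60 jaw now 175.7 tgt 91.0 q6 -1.08 shift cm [-53.    8.   -0.9] rot [0.  1.5 0. ] dist 536
```

View pics/w12c.png

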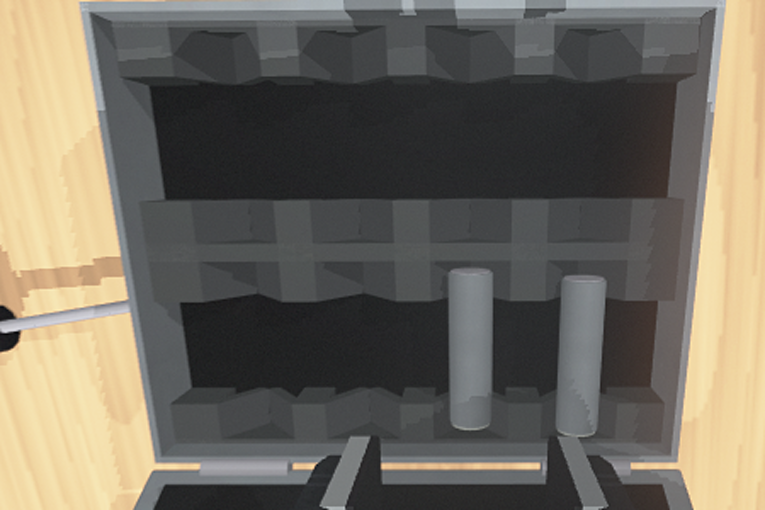

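Request:
{"name": "send_rows", "arguments": {"commands": [[[-6,0,0],[0,0.17,0],0],[[-12,0,0],[0,0.34,0],0],[[-18,0,0],[0,0.52,0],0],[[-24,0,-0.3],[0,0.7,0],0],[[-30,1,-0.5],[0,0.88,0],0],[[-36,3,-0.6],[0,1.06,0],0],[[-42,5,-0.8],[0,1.23,0],0],[[-48,7,-0.9],[0,1.4,0],0],[[-53,8,-0.9],[0,1.48,0],0],[[-53,8,-0.9],[0,1.48,0],0],[[-53,8,-0.9],[0,1.48,0],0]]}}

```text
clock: 17.98
eef_pos: [495.2, -293.0, 58.6]
ee_rot: [0.708, -0.707, -0.005, 0.006]
ft_force: [0.9, 0.7, -0.1]
opening: 42.6
```

```bash
python3 - <<'E'
from h import *
im,c=shot('wrist','w13')
np.set_printoptions(precision=1,suppress=True)
print([r[:7] for r in cells(im,c)[0] if abs(r[1]+293)<20])
go(496,-293.5,0,91)
E
```

```text
[array([ 497.1, -293.5,  495.1, -293.4,    1.6,   72.4,   17.9]), array([ 576.7, -290.2,  576.3, -290.3,  167.7,   46.2,   18.4])]
clock 18.02 jaw now 91.0 tgt 91.0 q6 -0.55 shift cm [ 0.1  5.9 -0.1] rot [-0. -0. -0.] dist 59
```

Request:
{"name": "send_rows", "arguments": {"commands": [[[0.1,3,-0.05],[0,0,0],0],[[0.1,5.3,-0.05],[0,0,0],0],[[0.1,5.8,-0.05],[0,0,0],0],[[0.1,5.8,-0.05],[0,0,0],0],[[0.1,5.8,-0.05],[0,0,0],-1],[[0.1,5.8,-0.05],[0,0,0],-1],[[0.1,5.8,-0.05],[0,0,0],-1],[[0.1,5.8,-0.05],[0,0,0],-1],[[0.1,5.8,-0.05],[0,0,0],-1]]}}

```text
clock: 19.15
eef_pos: [497.5, -294.1, 2.9]
ee_rot: [-0.707, 0.707, 0.006, -0.005]
ft_force: [0.3, 1.6, 7.2]
opening: 17.1
```

```bash
python3 - <<'E'
from h import *
go(*box(23,42,130),175.7)
E
```

```text
clock 19.15 jaw now 90.9 tgt 175.7 q6 -0.55 shift cm [  8.42 -12.72  52.56] rot [ 2.000e-03 -1.479e+00  1.000e-03] dist 547
```

Request:
{"name": "send_rows", "arguments": {"commands": [[[0,-2,0],[0,0,0],-1],[[0,-7,0],[0,0,0],-1],[[0.5,-12,2],[0,-0.1,0],-1],[[1,-12.7,8],[0,-0.26,0],-1],[[2,-12.7,14],[0,-0.42,0],-1],[[3,-12.7,20],[0,-0.6,0],-1],[[4,-12.7,26],[0,-0.78,0],-1],[[5,-12.7,32],[0,-0.96,0],-1],[[6,-12.7,38],[0,-1.13,0],-1],[[7,-12.7,44],[0,-1.3,0],-1],[[8,-12.7,50],[0,-1.46,0],-1],[[8.4,-12.7,52.6],[0,-1.48,0],-1]]}}

```text
clock: 20.65
eef_pos: [572.1, 236.4, 128.3]
ee_rot: [0.517, -0.517, -0.482, 0.482]
ft_force: [-0.2, -0.4, -0.8]
opening: 17.1
```

Request:
{"name": "send_rows", "arguments": {"commands": [[[0,0,0],[0,0,0],-1],[[0,0,0],[0,0,0],-1]]}}

```text
clock: 20.9
eef_pos: [572.2, 232.7, 128.6]
ee_rot: [-0.518, 0.518, 0.481, -0.481]
ft_force: [-0.7, -0.6, -0.5]
opening: 17.1
```

```bash
python3 - <<'E'
from h import *
im,c=shot('wrist','w14')
go(*box(23,42,43),175.7)
E
```

```text
clock 20.95 jaw now 175.7 tgt 175.7 q6 -1.11 shift cm [ 0.05  8.57 -0.05] rot [ 0.    -0.001 -0.   ] dist 86
```

View pics/w14.png

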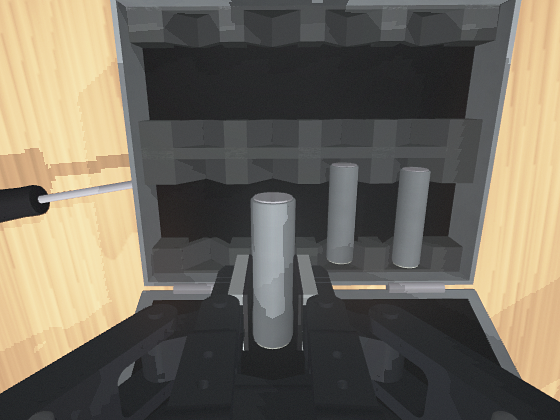

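Request:
{"name": "send_rows", "arguments": {"commands": [[[0.1,4,-0.05],[0,0,0],-1],[[0.1,7,0],[0,0,0],-1],[[0.1,8.2,0],[0,0,0],-1],[[0.1,8.6,0],[0,0,0],-1],[[0.1,8.8,0],[0,0,0],-1],[[0.1,8.8,0],[0,0,0],-1]]}}

```text
clock: 21.7
eef_pos: [572.8, 234.4, 41.8]
ee_rot: [-0.518, 0.519, 0.481, -0.481]
ft_force: [-1.3, -2.4, 0.9]
opening: 17.2
```

Slight contact now. Lowering the last ~1 mm and releasing.

Request:
{"name": "send_rows", "arguments": {"commands": [[[0,0.12,0.05],[0,0,0],-1],[[0,0.12,0.05],[0,0,0],-1],[[0,0.12,0.05],[0,0,0],-0.35],[[0,0.12,0.05],[0,0,0],-0.35],[[0,0.12,0.05],[0,0,0],-0.35],[[0,-1,0.05],[0,0,0],-0.35],[[0,-5,0.05],[0,0,0],-0.35],[[0,-10,0],[0,0,0],0],[[0,-10,0],[0,0,0],0]]}}

```text
clock: 22.82
eef_pos: [574.2, 235.1, 146.1]
ee_rot: [-0.517, 0.519, 0.484, -0.478]
ft_force: [-0.0, 0.1, -0.3]
opening: 42.6
```

```bash
python3 - <<'E'
from h import *
np.set_printoptions(precision=1,suppress=True)
im,c=shot('wrist','w15')
im,c=shot('side','d15');print(cells(im,c)[0][:,:5])
go(584,-219.5,60,106)
E
```

```text
[[ 584.1 -219.4  583.1 -220.    19.1]
 [ 591.  -293.7  590.7 -293.7  169.1]
 [ 600.3 -370.4  600.  -370.3  178.5]
 [ 495.3 -373.1  494.7 -373.5    8.7]]
clock 22.93 jaw now 175.7 tgt 106.0 q6 -1.11 shift cm [-45.2   8.1  -4.5] rot [0.  1.2 0. ] dist 461
```

View pics/w15.png

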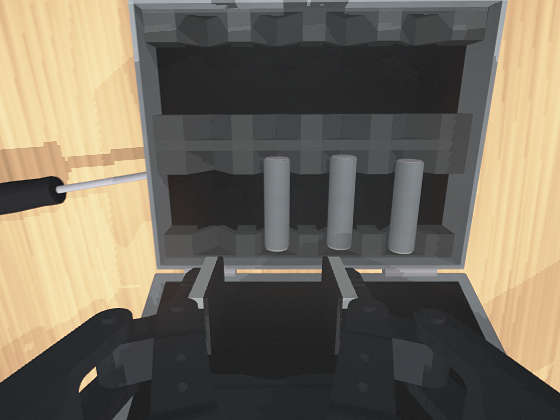

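Three cells are down in the back row, at (277,203), (342,202) and (406,205). Next is cell B.

Request:
{"name": "send_rows", "arguments": {"commands": [[[-6,0,-0.6],[0,0.17,0],0],[[-12,0,-1.2],[0,0.34,0],0],[[-18,0,-1.8],[0,0.52,0],0],[[-24,0,-2.4],[0,0.7,0],0],[[-30,1,-3],[0,0.88,0],0],[[-36,3,-3.6],[0,1.06,0],0],[[-42,5.5,-4.2],[0,1.2,0],0],[[-45.3,8,-4.5],[0,1.22,0],0],[[-45.3,8,-4.5],[0,1.22,0],0],[[-45.3,8,-4.5],[0,1.22,0],0]]}}

```text
clock: 24.18
eef_pos: [583.0, -220.4, 60.0]
ee_rot: [0.701, -0.7, -0.097, 0.098]
ft_force: [-0.1, 0.5, -0.1]
opening: 42.7
```

```bash
python3 - <<'E'
from h import *
im,c=shot('wrist','w16')
np.set_printoptions(precision=1,suppress=True)
print(cells(im,c)[0][:,:7])
go(584,-219.5,0,106)
E
```

```text
[[ 513.8 -371.1  516.4 -369.4  152.8   29.2   22. ]
 [ 601.5 -366.2  596.8 -368.4  179.7   72.8   20.9]
 [ 592.8 -293.9  590.9 -293.6  167.6   73.7   18.4]
 [ 585.4 -219.3  583.6 -219.8   16.4   72.3   18.3]
 [ 634.3 -262.3  638.3 -254.4  157.8   49.3   48.4]
 [ 601.5 -141.2  617.5 -149.9   85.4   82.5   60.6]
 [ 660.8 -299.9  660.9 -298.8   96.6   16.4    4.1]]
clock 24.23 jaw now 105.9 tgt 106.0 q6 -0.64 shift cm [0.1 6.1 0. ] rot [-0. -0. -0.] dist 61
```

View pics/w16.png

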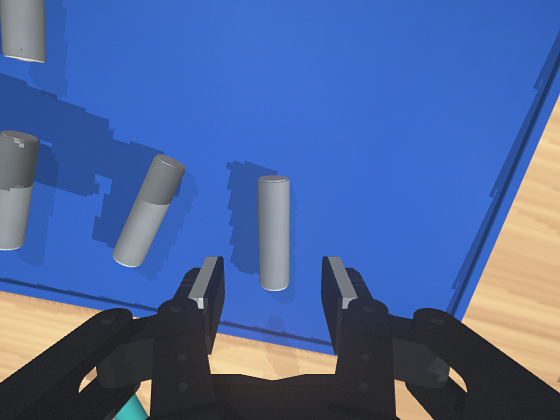

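Request:
{"name": "send_rows", "arguments": {"commands": [[[0.05,3,0],[0,0,0],0],[[0.05,5.3,0],[0,0,0],0],[[0.05,6,0],[0,0,0],0],[[0.05,6,0],[0,0,0],0],[[0.05,6,0],[0,0,0],-1],[[0.05,6,0],[0,0,0],-1],[[0.05,6,0],[0,0,0],-1],[[0.05,6,0],[0,0,0],-1],[[0.05,6,0],[0,0,0],-1]]}}

```text
clock: 25.35
eef_pos: [584.7, -220.7, 2.0]
ee_rot: [-0.7, 0.701, 0.098, -0.097]
ft_force: [-0.5, 1.5, 6.5]
opening: 17.1
```

```bash
python3 - <<'E'
from h import *
go(*box(-69,-42,130),175.7)
E
```

```text
clock 25.35 jaw now 105.8 tgt 175.7 q6 -0.64 shift cm [ -0.26 -12.84  39.22] rot [ 2.000e-03 -1.219e+00  1.000e-03] dist 413
```

Request:
{"name": "send_rows", "arguments": {"commands": [[[0,-2,0],[0,0,0],-1],[[0,-7,0],[0,0,0],-1],[[0,-12,2],[0,-0.1,0],-1],[[0,-12.8,8],[0,-0.26,0],-1],[[-0.1,-12.8,14],[0,-0.42,0],-1],[[-0.1,-12.8,20],[0,-0.6,0],-1],[[-0.1,-12.8,26],[0,-0.78,0],-1],[[-0.2,-12.8,32],[0,-0.96,0],-1],[[-0.2,-12.8,37],[0,-1.13,0],-1],[[-0.26,-12.8,39.2],[0,-1.22,0],-1],[[-0.26,-12.8,39.2],[0,-1.22,0],-1],[[-0.26,-12.8,39.2],[0,-1.22,0],-1]]}}

```text
clock: 26.85
eef_pos: [474.8, 155.3, 129.2]
ee_rot: [-0.519, 0.519, 0.481, -0.48]
ft_force: [-0.4, 0.3, -0.0]
opening: 17.1
```

```bash
python3 - <<'E'
from h import *
im,c=shot('wrist','w17')
go(*box(-69,-42,42),175.7)
E
```

```text
clock 26.90 jaw now 175.6 tgt 175.7 q6 -1.18 shift cm [0.1  8.71 0.01] rot [ 0.001 -0.002 -0.   ] dist 87
```

View pics/w17.png

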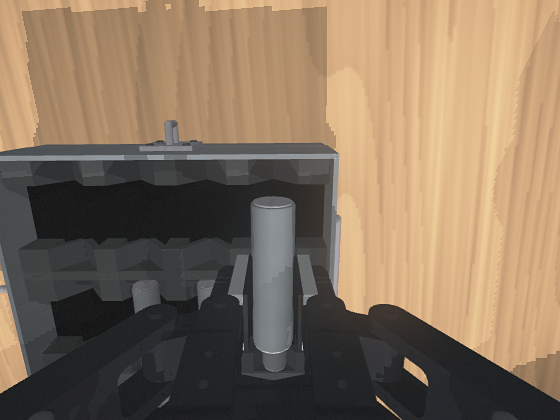

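Request:
{"name": "send_rows", "arguments": {"commands": [[[0.1,4,0],[0,0,0],-1],[[0.1,7,0],[0,0,0],-1],[[0.1,8.3,0],[0,0,0],-1],[[0.1,8.7,0],[0,0,0],-1],[[0.1,8.9,0],[0,0,0],-1],[[0.1,8.9,0],[0,0,0],-1]]}}

```text
clock: 27.65
eef_pos: [475.0, 156.8, 40.6]
ee_rot: [-0.518, 0.519, 0.481, -0.481]
ft_force: [-2.4, -1.1, 1.5]
opening: 17.0
```

Request:
{"name": "send_rows", "arguments": {"commands": [[[0,0.1,0.05],[0,0,0],-1],[[0,0.1,0.05],[0,0,0],-1],[[0,0.1,0.05],[0,0,0],-0.35],[[0,0.1,0.05],[0,0,0],-0.35],[[0,0.1,0.05],[0,0,0],-0.35],[[0,-1,0.05],[0,0,0],-0.35],[[0,-5,0.05],[0,0,0],-0.35],[[0,-10,0],[0,0,0],0],[[0,-10,0],[0,0,0],0]]}}

```text
clock: 28.78
eef_pos: [476.5, 157.4, 144.4]
ee_rot: [-0.517, 0.519, 0.483, -0.479]
ft_force: [0.1, 0.0, -0.2]
opening: 42.5
```

```bash
python3 - <<'E'
from h import *
np.set_printoptions(precision=1,suppress=True)
im,c=shot('wrist','w18')
im,c=shot('side','d18');print(cells(im,c)[0][:,:5])
go(591.5,-293.7,60,77.5)
E
```

```text
[[ 591.3 -293.7  591.  -293.7  169. ]
 [ 600.3 -370.2  600.4 -370.4  178.6]
 [ 495.1 -373.5  494.4 -373.6    9.2]]
clock 28.88 jaw now 175.7 tgt 257.5 q6 -1.18 shift cm [-44.1   8.  -15. ] rot [ 0.  -1.4 -0. ] dist 472
```

View pics/w18.png

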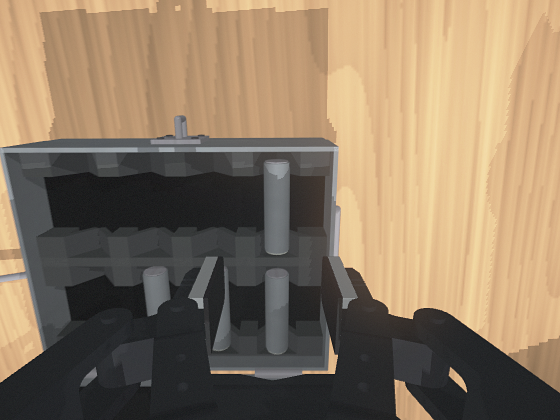

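Request:
{"name": "send_rows", "arguments": {"commands": [[[-4,0,-1.5],[0,0.17,0],0],[[-9,0,-3],[0,0.34,0],0],[[-14,0,-4.5],[0,0.52,0],0],[[-19,0,-6],[0,0.7,0],0],[[-24,1,-8],[0,0.88,0],0],[[-29,2,-10],[0,1.06,0],0],[[-34,3,-11.5],[0,1.23,0],0],[[-39,5,-13],[0,1.4,0],0],[[-44.1,7,-15],[0,1.57,0],0],[[-44.1,8,-15],[0,1.714,0],0],[[-44.1,8,-15],[0,1.714,0],0],[[-44.1,8,-15],[0,1.714,0],0]]}}

```text
clock: 30.38
eef_pos: [591.2, -293.6, 59.6]
ee_rot: [0.703, -0.703, 0.076, -0.075]
ft_force: [1.6, 0.4, 0.6]
opening: 42.6
```

```bash
python3 - <<'E'
from h import *
im,c=shot('wrist','w19')
np.set_printoptions(precision=1,suppress=True)
print(cells(im,c)[0][:,:7])
go(591.8,-293.8,0,77.5)
E
```

```text
[[ 493.4 -373.7  492.  -373.9    8.1   70.    20.2]
 [ 592.6 -293.8  590.5 -293.4  167.8   71.9   18.3]
 [ 610.5 -364.3  617.6 -364.     6.4   79.2   78.9]
 [ 636.8 -254.7  642.  -258.    21.9   47.2   39.2]]
clock 30.43 jaw now 77.7 tgt 77.5 q6 -0.25 shift cm [ 0.  6. -0.] rot [0. 0. 0.] dist 60
```

Request:
{"name": "send_rows", "arguments": {"commands": [[[0,3,0],[0,0,0],0],[[0,5.3,0],[0,0,0],0],[[0,5.9,0],[0,0,0],0],[[0,5.9,0],[0,0,0],0],[[0,5.9,0],[0,0,0],-1],[[0,5.9,0],[0,0,0],-1],[[0,5.9,0],[0,0,0],-1],[[0,5.9,0],[0,0,0],-1],[[0,5.9,0],[0,0,0],-1]]}}

```text
clock: 31.55
eef_pos: [592.0, -294.4, 2.1]
ee_rot: [-0.703, 0.703, -0.076, 0.078]
ft_force: [-0.2, 1.3, 6.3]
opening: 17.3
```

```bash
python3 - <<'E'
from h import *
go(*box(-23,-42,130),175.7)
E
```

```text
clock 31.55 jaw now 77.5 tgt -4.3 q6 -0.24 shift cm [-16.58 -12.84  42.1 ] rot [-1.000e-03  1.428e+00  2.000e-03] dist 470
```

Request:
{"name": "send_rows", "arguments": {"commands": [[[0,-2,0],[0,0,0],-1],[[-1,-7,2],[0,-0.15,0],-1],[[-3,-12,7],[0,-0.32,0],-1],[[-5,-12.8,12],[0,-0.5,0],-1],[[-7,-12.8,17],[0,-0.68,0],-1],[[-9,-12.8,22],[0,-0.85,0],-1],[[-11,-12.8,27],[0,-1.02,0],-1],[[-13,-12.8,32],[0,-1.2,0],-1],[[-15,-12.8,37],[0,-1.38,0],-1],[[-16.6,-12.8,42.1],[0,-1.56,0],-1],[[-16.6,-12.8,42.1],[0,-1.713,0],-1],[[-16.6,-12.8,42.1],[0,-1.713,0],-1]]}}

```text
clock: 33.05
eef_pos: [520.2, 153.3, 129.7]
ee_rot: [-0.518, 0.519, 0.481, -0.481]
ft_force: [-0.0, 0.3, 0.2]
opening: 17.1
```

```bash
python3 - <<'E'
from h import *
im,c=shot('wrist','w20')
go(*box(-23,-42,42),175.7)
E
```

```text
clock 33.10 jaw now 175.5 tgt 175.7 q6 -1.21 shift cm [-0.02  8.75 -0.03] rot [ 0.001 -0.004  0.   ] dist 88
```

View pics/w20.png

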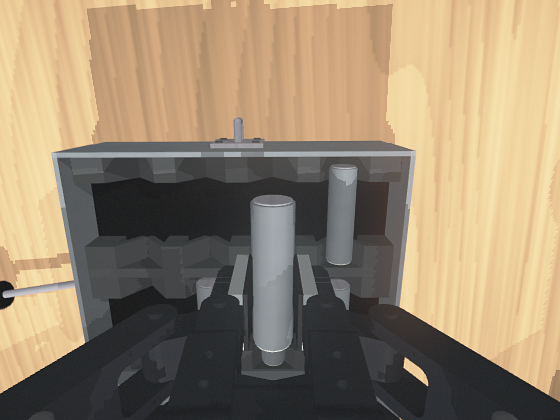

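Request:
{"name": "send_rows", "arguments": {"commands": [[[0,4,0],[0,0,0],-1],[[0,7,0],[0,0,0],-1],[[0,8.3,0],[0,0,0],-1],[[0,8.7,0],[0,0,0],-1],[[0,8.9,0],[0,0,0],-1],[[0,8.9,0],[0,0,0],-1]]}}

```text
clock: 33.85
eef_pos: [520.7, 152.8, 40.6]
ee_rot: [-0.518, 0.519, 0.481, -0.48]
ft_force: [-1.1, -0.4, 0.8]
opening: 17.4
```

Request:
{"name": "send_rows", "arguments": {"commands": [[[0,0.1,0.05],[0,0,0],-1],[[0,0.1,0.05],[0,0,0],-1],[[0,0.1,0.05],[0,0,0],-0.35],[[0,0.1,0.05],[0,0,0],-0.35],[[0,0.1,0.05],[0,0,0],-0.35],[[0,-1,0.05],[0,0,0],-0.35],[[0,-5,0.05],[0,0,0],-0.35],[[0,-10,0],[0,0,0],0],[[0,-10,0],[0,0,0],0]]}}

```text
clock: 34.98
eef_pos: [522.2, 153.3, 144.6]
ee_rot: [-0.517, 0.52, 0.483, -0.478]
ft_force: [-0.0, 0.2, -0.7]
opening: 43.0
```

```bash
python3 - <<'E'
from h import *
np.set_printoptions(precision=1,suppress=True)
im,c=shot('wrist','w21')
im,c=shot('side','d21');print(cells(im,c)[0][:,:5])
go(494.5,-373.5,60,97.3)
E
```

```text
[[ 600.3 -370.2  600.1 -370.3  178.7]
 [ 494.4 -373.6  494.3 -373.6    8.9]]
clock 35.08 jaw now 175.7 tgt 97.3 q6 -1.21 shift cm [-52.7   8.   -1.4] rot [0.  1.4 0. ] dist 533
```

View pics/w21.png

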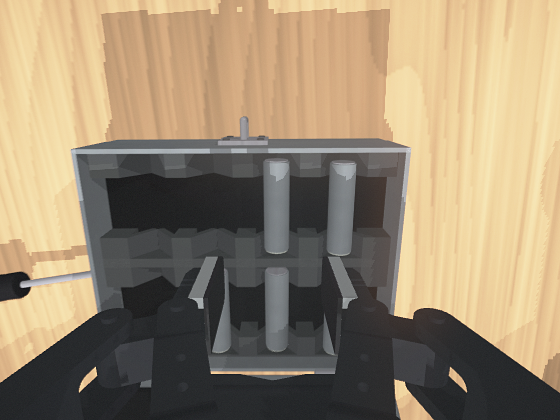

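Five cells are in their cradles. Next is cell G.

Request:
{"name": "send_rows", "arguments": {"commands": [[[-6,0,0],[0,0.17,0],0],[[-12,0,0],[0,0.34,0],0],[[-18,0,-0.3],[0,0.52,0],0],[[-24,0,-0.6],[0,0.7,0],0],[[-30,1,-0.8],[0,0.88,0],0],[[-36,3,-1],[0,1.06,0],0],[[-42,5,-1.2],[0,1.23,0],0],[[-48,7,-1.4],[0,1.37,0],0],[[-52.7,8,-1.4],[0,1.37,0],0],[[-52.7,8,-1.4],[0,1.37,0],0],[[-52.7,8,-1.4],[0,1.37,0],0]]}}

```text
clock: 36.45
eef_pos: [493.7, -373.2, 58.4]
ee_rot: [0.706, -0.705, -0.044, 0.045]
ft_force: [-0.3, 0.4, -0.4]
opening: 42.3
```

```bash
python3 - <<'E'
from h import *
im,c=shot('wrist','w22')
np.set_printoptions(precision=1,suppress=True)
print(cells(im,c)[0][:,:7])
go(495,-373.6,0,97)
E
```

```text
[[ 496.8 -373.   494.7 -373.1    7.7   72.6   18.2]
 [ 554.8 -409.8  544.  -409.7    3.    80.3   28.2]
 [ 545.6 -264.6  561.  -274.6   77.   189.5   90.8]
 [ 580.  -378.4  581.  -369.6  167.9   38.3   35.6]]
clock 36.50 jaw now 97.2 tgt 97.0 q6 -0.77 shift cm [ 0.1  5.9 -0.1] rot [-0.  0. -0.] dist 59
```

Request:
{"name": "send_rows", "arguments": {"commands": [[[0.1,3,0],[0,0,0],0],[[0.1,5.3,0],[0,0,0],0],[[0.1,5.7,0],[0,0,0],0],[[0.1,5.7,0],[0,0,0],0],[[0.1,5.7,0],[0,0,0],-1],[[0.1,5.7,0],[0,0,0],-1],[[0.1,5.7,0],[0,0,0],-1],[[0.1,5.7,0],[0,0,0],-1],[[0.1,5.7,0],[0,0,0],-1]]}}

```text
clock: 37.62
eef_pos: [496.0, -373.9, 4.0]
ee_rot: [-0.705, 0.706, 0.045, -0.044]
ft_force: [-0.5, 2.6, 7.5]
opening: 16.8
```

```bash
python3 - <<'E'
from h import *
go(*box(23,-42,130),175.7)
E
```

```text
clock 37.62 jaw now 97.2 tgt 175.7 q6 -0.77 shift cm [ 13.56 -12.63  51.  ] rot [ 2.00e-03 -1.37e+00  1.00e-03] dist 543
```

Request:
{"name": "send_rows", "arguments": {"commands": [[[0,-2,0],[0,0,0],-1],[[0,-7,0],[0,0,0],-1],[[1,-12,3],[0,-0.1,0],-1],[[2,-12.6,9],[0,-0.24,0],-1],[[4,-12.6,15],[0,-0.38,0],-1],[[5,-12.6,21],[0,-0.54,0],-1],[[7,-12.6,27],[0,-0.7,0],-1],[[9,-12.6,32.5],[0,-0.86,0],-1],[[10,-12.6,38],[0,-1.02,0],-1],[[12,-12.6,43.5],[0,-1.18,0],-1],[[13,-12.6,49],[0,-1.34,0],-1],[[13.5,-12.6,51],[0,-1.37,0],-1]]}}

```text
clock: 39.12
eef_pos: [565.6, 151.8, 129.7]
ee_rot: [-0.517, 0.518, 0.482, -0.482]
ft_force: [0.3, -0.7, -0.1]
opening: 17.1
```

Request:
{"name": "send_rows", "arguments": {"commands": [[[0,0,0],[0,0,0],-1],[[0,0,0],[0,0,0],-1]]}}

```text
clock: 39.38
eef_pos: [565.7, 148.0, 129.0]
ee_rot: [-0.519, 0.519, 0.48, -0.48]
ft_force: [0.1, -0.3, -0.7]
opening: 16.9
```

```bash
python3 - <<'E'
from h import *
im,c=shot('wrist','w23')
go(*box(23,-42,43),175.7)
E
```

```text
clock 39.42 jaw now 175.5 tgt 175.7 q6 -1.24 shift cm [ 0.14  8.6  -0.08] rot [ 0.    -0.003 -0.   ] dist 86
```

View pics/w23.png

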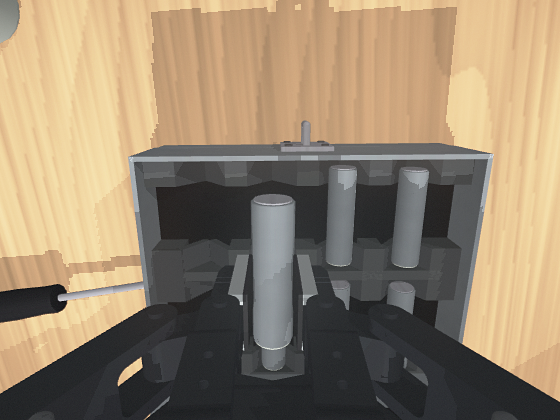

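Request:
{"name": "send_rows", "arguments": {"commands": [[[0.15,4,-0.05],[0,0,0],-1],[[0.15,7,-0.05],[0,0,0],-1],[[0.15,8.2,-0.05],[0,0,0],-1],[[0.15,8.6,-0.05],[0,0,0],-1],[[0.15,8.7,-0.05],[0,0,0],-1],[[0.15,8.7,-0.05],[0,0,0],-1]]}}

```text
clock: 40.17
eef_pos: [566.7, 150.6, 42.7]
ee_rot: [-0.518, 0.519, 0.481, -0.48]
ft_force: [-0.9, 0.2, 0.0]
opening: 17.1
```

Request:
{"name": "send_rows", "arguments": {"commands": [[[0,0.12,0.03],[0,0,0],-1],[[0,0.12,0.03],[0,0,0],-1],[[0,0.12,0.03],[0,0,0],-0.35],[[0,0.12,0.03],[0,0,0],-0.35],[[0,0.12,0.03],[0,0,0],-0.35],[[0,-1,0.03],[0,0,0],-0.35],[[0,-5,0.03],[0,0,0],-0.35],[[0,-10,0],[0,0,0],0],[[0,-10,0],[0,0,0],0]]}}

```text
clock: 41.3
eef_pos: [568.2, 151.2, 146.9]
ee_rot: [-0.517, 0.52, 0.483, -0.478]
ft_force: [-0.5, 0.3, -0.3]
opening: 42.9
```

```bash
python3 - <<'E'
from h import *
np.set_printoptions(precision=1,suppress=True)
im,c=shot('wrist','w24')
im,c=shot('side','d24');print(cells(im,c)[0][:,:5])
go(600,-370.3,60,87)
E
```

```text
[[ 600.3 -370.2  600.  -370.3  178.7]]
clock 41.40 jaw now 175.7 tgt 87.0 q6 -1.24 shift cm [-51.7   8.2  -7.2] rot [0.  1.5 0. ] dist 529
```

View pics/w24.png

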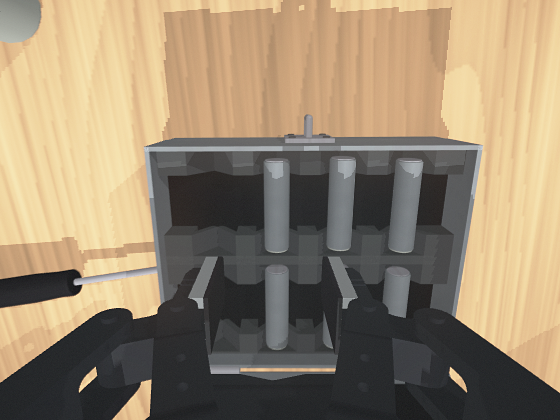

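View pics/d24.png

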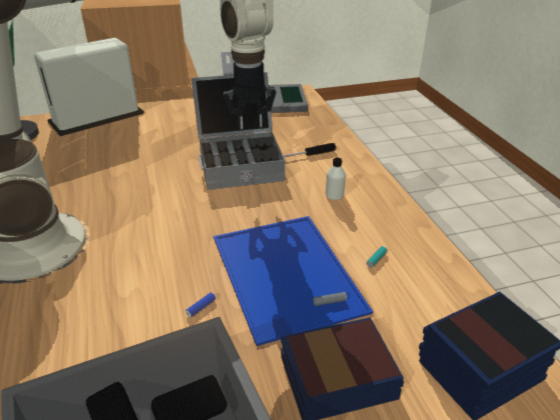

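Request:
{"name": "send_rows", "arguments": {"commands": [[[-6,0,-0.8],[0,0.17,0],0],[[-12,0,-1.6],[0,0.34,0],0],[[-18,0,-2.5],[0,0.52,0],0],[[-24,0,-3.4],[0,0.7,0],0],[[-30,1,-4.2],[0,0.88,0],0],[[-36,3,-5],[0,1.06,0],0],[[-42,5,-5.8],[0,1.23,0],0],[[-48,7,-6.7],[0,1.4,0],0],[[-51.7,8.2,-7.2],[0,1.55,0],0],[[-51.7,8.2,-7.2],[0,1.55,0],0],[[-51.7,8.2,-7.2],[0,1.55,0],0]]}}

```text
clock: 42.78
eef_pos: [598.5, -369.7, 58.6]
ee_rot: [0.707, -0.706, 0.02, -0.018]
ft_force: [-0.0, -0.6, 0.7]
opening: 42.7
```

```bash
python3 - <<'E'
from h import *
im,c=shot('wrist','w25')
np.set_printoptions(precision=1,suppress=True)
print(cells(im,c)[0][:,:7])
go(600.5,-370.3,1,87)
E
```

```text
[[ 602.  -369.9  600.  -369.8  177.1   72.1   18.3]
 [ 635.3 -412.   630.2 -409.3    1.4   46.1   20.8]
 [ 638.8 -315.5  643.6 -324.9   41.5   53.    44.5]
 [ 657.6 -272.7  658.2 -274.2   86.6   23.2    7. ]]
clock 42.83 jaw now 87.0 tgt 87.0 q6 -0.50 shift cm [ 0.2  5.8 -0.1] rot [-0. -0. -0.] dist 58
```

View pics/w25.png

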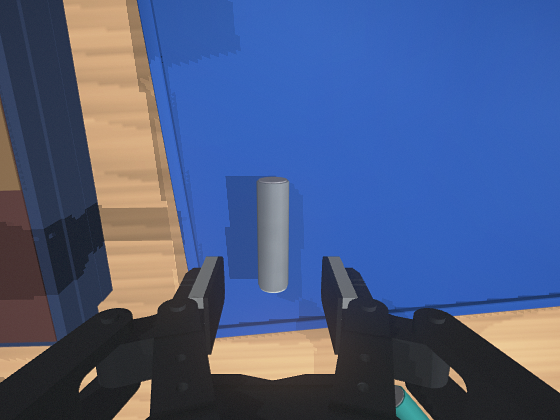

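Request:
{"name": "send_rows", "arguments": {"commands": [[[0.15,3,0],[0,0,0],0],[[0.15,5.3,0],[0,0,0],0],[[0.15,5.8,0],[0,0,0],0],[[0.15,5.8,0],[0,0,0],0],[[0.15,5.8,0],[0,0,0],-1],[[0.15,5.8,0],[0,0,0],-1],[[0.15,5.8,0],[0,0,0],-1],[[0.15,5.8,0],[0,0,0],-1],[[0.15,5.8,0],[0,0,0],-1]]}}

```text
clock: 43.95
eef_pos: [601.2, -370.6, 3.1]
ee_rot: [-0.707, 0.707, -0.019, 0.02]
ft_force: [-0.3, 1.1, 6.2]
opening: 17.2
```

```bash
python3 - <<'E'
from h import *
go(*box(69,-42,130),175.7)
E
```

```text
clock 43.95 jaw now 86.9 tgt 175.7 q6 -0.50 shift cm [ -1.66 -12.72  51.6 ] rot [ 2.00e-03 -1.55e+00  1.00e-03] dist 532
```

Request:
{"name": "send_rows", "arguments": {"commands": [[[0,-2,0],[0,0,0],-1],[[0,-7,0],[0,0,0],-1],[[0,-12,3],[0,-0.12,0],-1],[[-0.3,-12.7,9],[0,-0.29,0],-1],[[-0.5,-12.7,15],[0,-0.46,0],-1],[[-0.7,-12.7,21],[0,-0.63,0],-1],[[-0.9,-12.7,27],[0,-0.8,0],-1],[[-1.1,-12.7,33],[0,-0.97,0],-1],[[-1.3,-12.7,39],[0,-1.14,0],-1],[[-1.5,-12.7,45],[0,-1.31,0],-1],[[-1.6,-12.7,50],[0,-1.48,0],-1],[[-1.66,-12.7,51.6],[0,-1.55,0],-1]]}}

```text
clock: 45.45
eef_pos: [612.0, 148.7, 129.9]
ee_rot: [-0.517, 0.517, 0.483, -0.482]
ft_force: [-0.0, -0.0, -1.0]
opening: 16.6
```

Request:
{"name": "send_rows", "arguments": {"commands": [[[0,0,0],[0,0,0],-1],[[0,0,0],[0,0,0],-1]]}}

```text
clock: 45.7
eef_pos: [612.3, 144.9, 129.2]
ee_rot: [-0.519, 0.519, 0.48, -0.48]
ft_force: [-1.1, -0.3, -0.7]
opening: 16.9
```

```bash
python3 - <<'E'
from h import *
im,c=shot('wrist','w26')
go(*box(69,-42,42),175.7)
E
```

```text
clock 45.75 jaw now 175.5 tgt 175.7 q6 -1.26 shift cm [ 0.1   8.71 -0.01] rot [ 0.    -0.003 -0.   ] dist 87
```

View pics/w26.png

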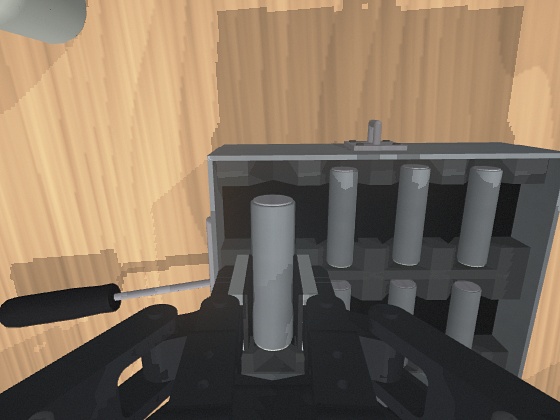

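Request:
{"name": "send_rows", "arguments": {"commands": [[[0.1,4,-0.03],[0,0,0],-1],[[0.1,7,-0.03],[0,0,0],-1],[[0.1,8.3,-0.03],[0,0,0],-1],[[0.1,8.7,-0.03],[0,0,0],-1],[[0.1,8.8,-0.03],[0,0,0],-1],[[0.1,8.8,-0.03],[0,0,0],-1]]}}

```text
clock: 46.5
eef_pos: [612.7, 146.5, 41.8]
ee_rot: [-0.518, 0.519, 0.481, -0.48]
ft_force: [-5.0, -2.6, 3.7]
opening: 17.1
```

Request:
{"name": "send_rows", "arguments": {"commands": [[[0,0.12,0.12],[0,0,0],-1],[[0,0.12,0.12],[0,0,0],-1],[[0,0.12,0.12],[0,0,0],-0.35],[[0,0.12,0.12],[0,0,0],-0.35],[[0,0.12,0.12],[0,0,0],-0.35],[[0,-1,0.12],[0,0,0],-0.35],[[0,-5,0.12],[0,0,0],-0.35],[[-2,-11,0],[0,0,0],0],[[-8,-16,0],[0,0,0],0],[[-8,-16,0],[0,0,0],0]]}}

```text
clock: 47.75
eef_pos: [607.4, 65.1, 204.9]
ee_rot: [-0.518, 0.52, 0.482, -0.479]
ft_force: [0.9, 0.6, 0.1]
opening: 43.0
```

```bash
python3 - <<'E'
from h import *
np.set_printoptions(precision=1,suppress=True)
im,c=shot('wrist','w27')
im,c=shot('side','d27')
cv2.imwrite('pics/d27c.png',cv2.resize(im[40:200,170:350],None,fx=4,fy=4,interpolation=2))
im,c=shot('scene','s27')
cv2.imwrite('pics/s27c.png',cv2.resize(im[140:400,180:480],None,fx=2.3,fy=2.3,interpolation=2))
s=sensors.sense();print(s['clock'],s['eef_pos'])
E
```

```text
47.9 [606.7  66.9 200.6]
```

View pics/w27.png

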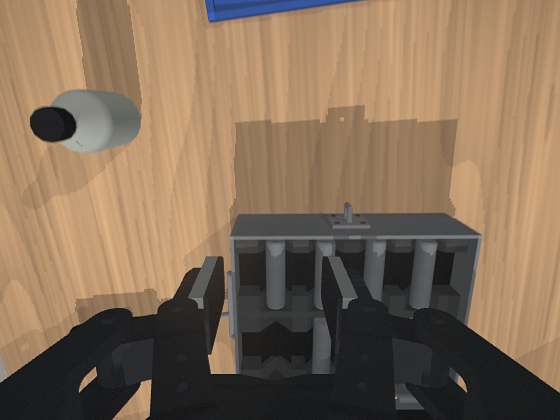

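View pics/s27c.png

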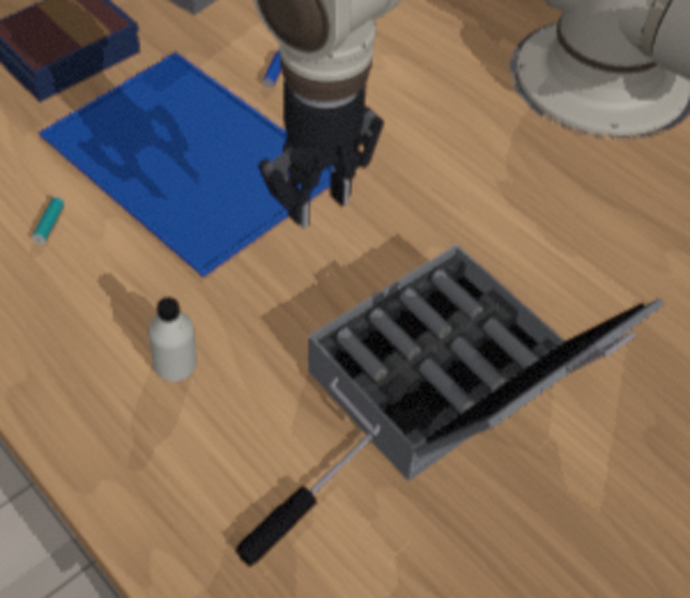

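View pics/d27c.png

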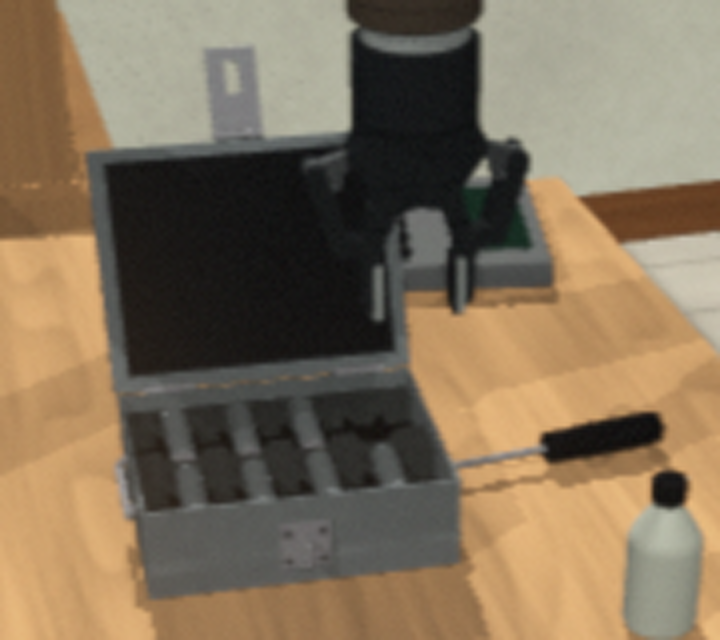

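All seven cells lie in cradles and the mat is empty. The lid stands at about 2.0 rad with the hasp straight out. I'll go behind the lid at box x = -75, away from the hasp, and push it over.

```bash
python3 - <<'E'
from h import *
print(np.round(box(-75,200,0),1))
go(*box(-75,200,340),175.7)
E
```

```text
[486.9 397.7   0. ]
clock 47.90 jaw now 175.6 tgt 175.7 q6 -1.38 shift cm [ 32.08 -13.94  14.47] rot [ 0.    -0.002  0.   ] dist 379
```

Request:
{"name": "send_rows", "arguments": {"commands": [[[0,-6,0],[0,0,0],-1],[[0,-12,2],[0,0,0],-1],[[2,-14,6],[0,0,0],-1],[[6,-14,10],[0,0,0],-1],[[11,-14,14.5],[0,0,0],-1],[[16,-14,14.5],[0,0,0],-1],[[21,-14,14.5],[0,0,0],-1],[[27,-14,14.5],[0,0,0],-1],[[32,-14,14.5],[0,0,0],-1],[[32,-14,14.5],[0,0,0],-1],[[32,-14,14.5],[0,0,0],-1]]}}

```text
clock: 49.28
eef_pos: [485.5, 397.7, 339.0]
ee_rot: [0.518, -0.518, -0.48, 0.482]
ft_force: [-0.3, -0.1, 0.5]
opening: -0.4
```

```bash
python3 - <<'E'
from h import *
go(*box(-75,200,202),175.7)
shot('side','d28');shot('wrist','w28')
E
```

```text
clock 49.27 jaw now 175.8 tgt 175.7 q6 -0.81 shift cm [ 0.04 13.7  -0.17] rot [-0.002  0.001 -0.002] dist 137
```

View pics/d28.png

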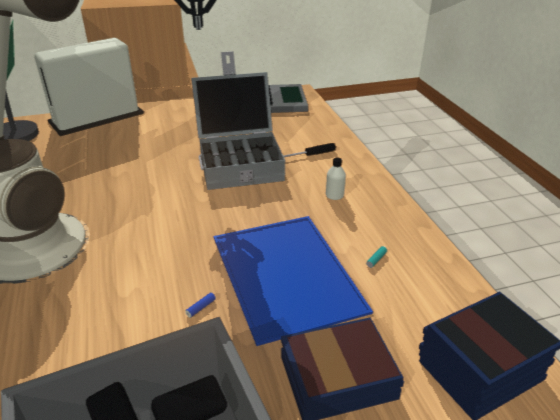

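View pics/w28.png

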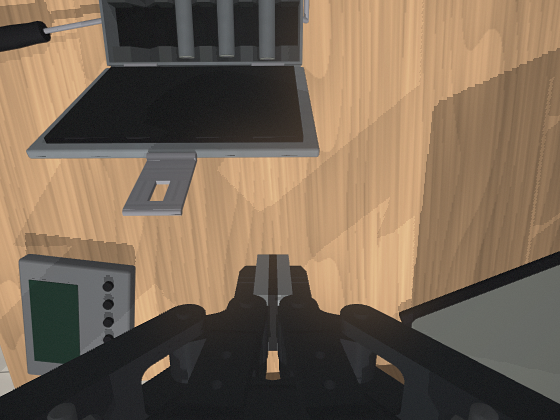

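```bash
python3 - <<'E'
from h import *
c=cam('side');print(plane(c,[(143,104),(56,128),(130,45)],0).round(0))
c=cam('wrist')
for z in(0,100,150,200): print(z,plane(c,[(402,315),(500,285),(434,100)],z).round(0).tolist(), plane(c,[(28,152),(318,152)],z+24).round(0).tolist())
E
```

```text
[[ 310.  733.    0.]
 [  22.  618.    0.]
 [ 303. 1423.    0.]]
0 [[301.0, 657.0, -0.0], [153.0, 615.0, 0.0], [268.0, 334.0, 0.0]] [[805.0, 358.0, 24.0], [426.0, 387.0, 24.0]]
100 [[338.0, 589.0, 100.0], [220.0, 556.0, 100.0], [311.0, 332.0, 100.0]] [[735.0, 351.0, 124.0], [438.0, 374.0, 124.0]]
150 [[356.0, 555.0, 150.0], [253.0, 526.0, 150.0], [333.0, 331.0, 150.0]] [[701.0, 348.0, 174.0], [444.0, 367.0, 174.0]]
200 [[375.0, 521.0, 200.0], [287.0, 497.0, 200.0], [355.0, 330.0, 200.0]] [[666.0, 344.0, 224.0], [450.0, 361.0, 224.0]]
```

Request:
{"name": "send_rows", "arguments": {"commands": [[[0,5,0],[0,0,0],-1],[[0,10,0],[0,0,0],-1],[[0,13.7,0],[0,0,0],-1],[[0,13.7,0],[0,0,0],-1],[[-1,13.7,0],[0,0,0],-1],[[-2,13.7,0],[0,0,0],-1],[[-3,13.7,0],[0,0,0],-1],[[-4,13.7,0],[0,0,0],-1],[[-5,13.7,0],[0,0,0],-1],[[-6,13.7,0],[0,0,0],-1],[[-6,13.7,0],[0,0,0],-1]]}}

```text
clock: 50.75
eef_pos: [481.6, 337.4, 206.8]
ee_rot: [0.519, -0.518, -0.483, 0.479]
ft_force: [-5.9, 2.9, 9.1]
opening: -0.2
```

```bash
python3 - <<'E'
from h import *
im,c=shot('side','d29')
cv2.imwrite('pics/d29c.png',cv2.resize(im[0:200,130:350],None,fx=3,fy=3,interpolation=2))
E
```

```text
(no output)
```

View pics/d29c.png

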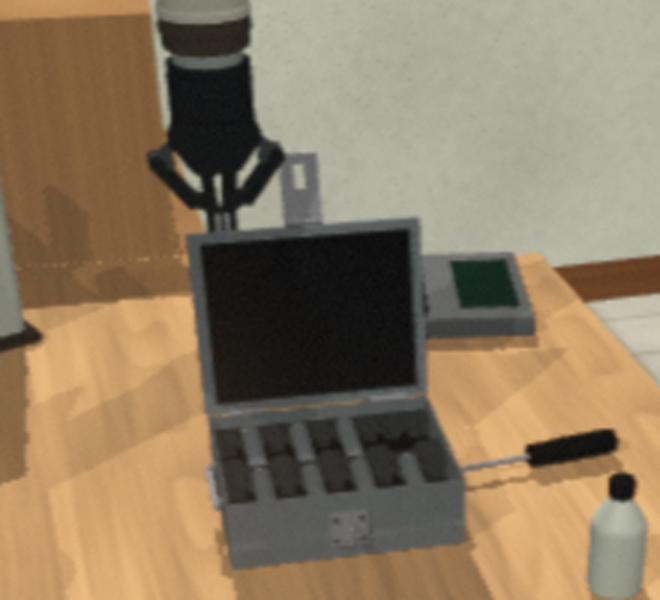

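Request:
{"name": "send_rows", "arguments": {"commands": [[[0,-0.6,0],[0,0,0],-1],[[-1,-0.6,0],[0,0,0],-1],[[-2,-0.6,0],[0,0,0],-1],[[-3,-0.6,0],[0,0,0],-1],[[-4,-0.6,0],[0,0,0],-1],[[-5,-0.5,0],[0,0,0],-1],[[-5,-0.5,0],[0,0,0],-1]]}}

```text
clock: 51.68
eef_pos: [477.4, 286.4, 209.6]
ee_rot: [0.519, -0.519, -0.481, 0.48]
ft_force: [-6.1, 2.2, 3.8]
opening: -0.0
```

```bash
cat >> h.py <<'E'
def inbox(p):
    t=np.radians(4.27);d=np.array(p[:2])-[546.8,192.7]; return np.round([np.cos(t)*d[0]-np.sin(t)*d[1],np.sin(t)*d[0]+np.cos(t)*d[1],p[2]],1)
E
python3 - <<'E'
from h import *
im,c=shot('side','d30')
cv2.imwrite('pics/d30c.png',cv2.resize(im[0:200,130:350],None,fx=3,fy=3,interpolation=2))
s=sensors.sense();print(inbox(s['eef_pos']))
E
```

```text
[-76.2  88.5 209.4]
```

View pics/d30c.png

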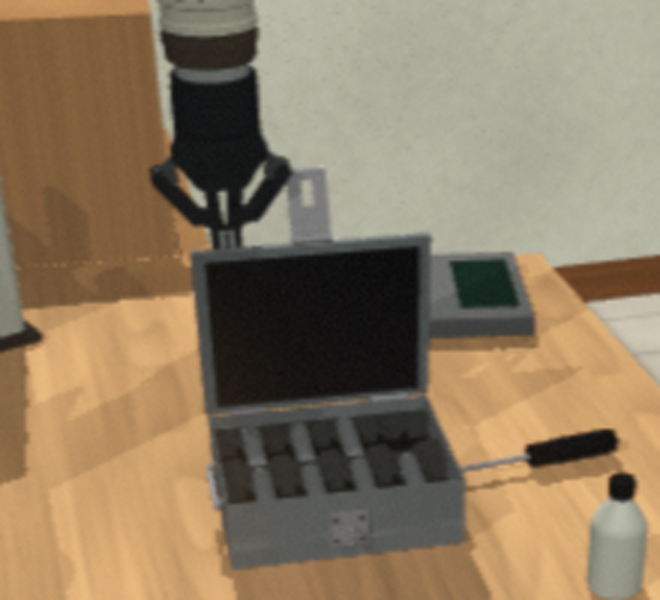

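Request:
{"name": "send_rows", "arguments": {"commands": [[[-1.3,0,0],[0,0,0],-1],[[-2.5,0.1,0],[0,0,0],-1],[[-3.8,0.5,0],[0,0,0],-1],[[-5.2,1,0],[0,0,0],-1],[[-6.5,1.7,0],[0,0,0],-1],[[-7.7,2.5,0],[0,0,0],-1],[[-9,3.4,0],[0,0,0],-1],[[-9,3.4,0],[0,0,0],-1]]}}

```text
clock: 52.72
eef_pos: [470.4, 196.3, 173.4]
ee_rot: [0.519, -0.519, -0.48, 0.481]
ft_force: [-0.6, -1.1, 0.6]
opening: -0.0
```

```bash
python3 - <<'E'
from h import *
im,c=shot('side','d31')
cv2.imwrite('pics/d31c.png',cv2.resize(im[0:200,130:350],None,fx=3,fy=3,interpolation=2))
s=sensors.sense();print(inbox(s['eef_pos']))
E
```

```text
[-76.2  -1.5 174. ]
```

View pics/d31c.png

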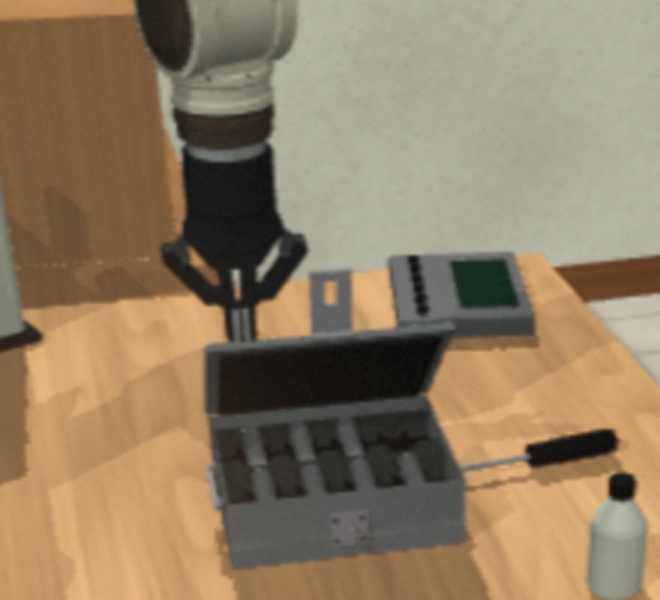

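Request:
{"name": "send_rows", "arguments": {"commands": [[[-1,1,0],[0,0,0],-1],[[-2,2,0],[0,0,0],-1],[[-2.9,3.3,0],[0,0,0],-1],[[-3.6,4.6,0],[0,0,0],-1],[[-4.2,6,0],[0,0,0],-1],[[-4.6,7.4,0],[0,0,0],-1],[[-4.9,8.8,0],[0,0,0],-1],[[-5.1,9.8,0],[0,0,0],-1],[[-5.1,10.3,0],[0,0,0],-1],[[-5.1,10.3,0],[0,0,0],-1]]}}

```text
clock: 54.02
eef_pos: [467.0, 146.8, 71.3]
ee_rot: [0.519, -0.518, -0.481, 0.481]
ft_force: [-0.1, -0.2, 0.8]
opening: 0.2
```

```bash
python3 - <<'E'
from h import *
im,c=shot('side','d32')
cv2.imwrite('pics/d32c.png',cv2.resize(im[40:200,150:350],None,fx=3.8,fy=3.8,interpolation=2))
s=sensors.sense();print(inbox(s['eef_pos']))
E
```

```text
[-75.9 -51.6  71.7]
```

View pics/d32c.png

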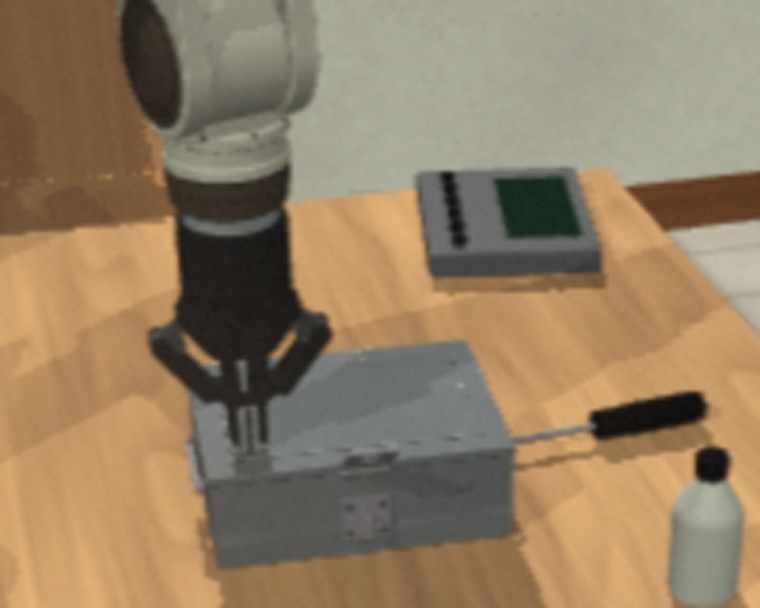

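Request:
{"name": "send_rows", "arguments": {"commands": [[[0,0.2,0],[0,0,0],-1],[[0,0.4,0],[0,0,0],-1],[[0,0.6,0],[0,0,0],-1],[[0,0.6,0],[0,0,0],-1]]}}

```text
clock: 54.58
eef_pos: [467.7, 146.9, 70.0]
ee_rot: [-0.518, 0.519, 0.482, -0.48]
ft_force: [-12.7, -3.8, 33.9]
opening: -0.3
```

Request:
{"name": "send_rows", "arguments": {"commands": [[[0,-2,0],[0,0,0],-1],[[0,-7,0],[0,0,0],-1],[[0,-12,0],[0,0,0],-1],[[-5,-14,0],[0,0,0],-1],[[-10,-14,0],[0,0,0],-1],[[-15,-14,0],[0,0,0],-1],[[-20,-14,0],[0,0,0],-1],[[-20,-14,0],[0,0,0],-1],[[-20,-14,0],[0,0,0],-1]]}}

```text
clock: 55.7
eef_pos: [452.1, -52.5, 205.8]
ee_rot: [-0.519, 0.519, 0.481, -0.48]
ft_force: [0.7, -0.7, 0.3]
opening: 0.4
```

```bash
python3 - <<'E'
from h import *
im,c=shot('side','d33')
cv2.imwrite('pics/d33c.png',cv2.resize(im[80:220,150:350],None,fx=3.8,fy=3.8,interpolation=2))
im,c=shot('wrist','w33')
for a in(1.57,2,2.3,2.6): print(a,proj(c,[box(x,-88.5-59*np.sin(a),72-59*np.cos(a)) for x in(-18,18)]).round(0).tolist())
print(proj(c,[box(x,-88.5,72) for x in(-110,-18,18,110)]).round(0).tolist())
im,c=shot('scene','s33')
cv2.imwrite('pics/s33c.png',cv2.resize(im[220:380,270:450],None,fx=4,fy=4,interpolation=2))
for a in(1.57,2,2.3,2.6): print(a,((proj(c,[box(x,-88.5-59*np.sin(a),72-59*np.cos(a)) for x in(-18,18)])-[270,220])*4).round(0).tolist())
s=sensors.sense();print(inbox(s['eef_pos']))
E
```

```text
1.57 [[209.0, 307.0], [170.0, 307.0]]
2 [[205.0, 329.0], [162.0, 329.0]]
2.3 [[202.0, 350.0], [158.0, 350.0]]
2.6 [[200.0, 374.0], [155.0, 374.0]]
[[309.0, 362.0], [213.0, 362.0], [175.0, 362.0], [78.0, 362.0]]
1.57 [[268.0, 105.0], [225.0, 130.0]]
2 [[275.0, 85.0], [232.0, 111.0]]
2.3 [[286.0, 80.0], [242.0, 105.0]]
2.6 [[301.0, 81.0], [257.0, 107.0]]
[ -76.2 -250.8  205.6]
```

View pics/w33.png

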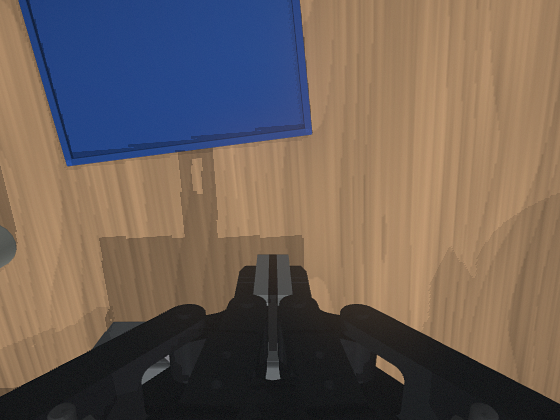

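View pics/s33c.png

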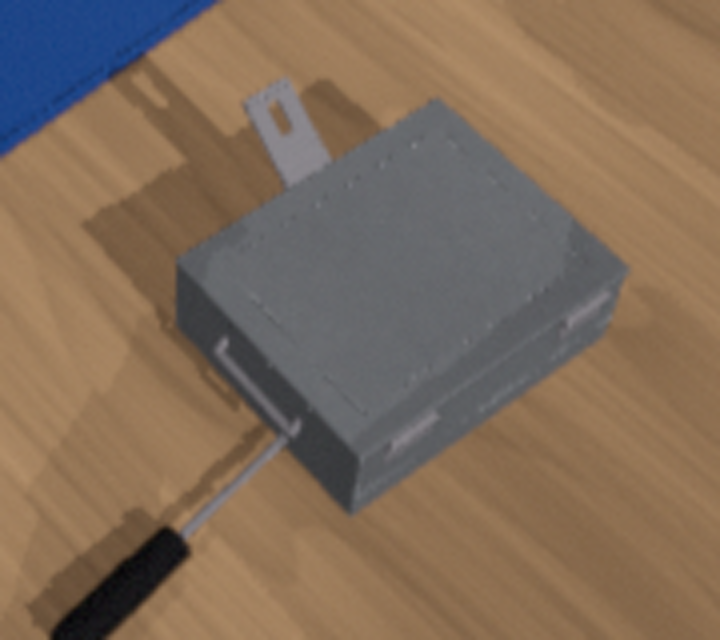

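View pics/d33c.png

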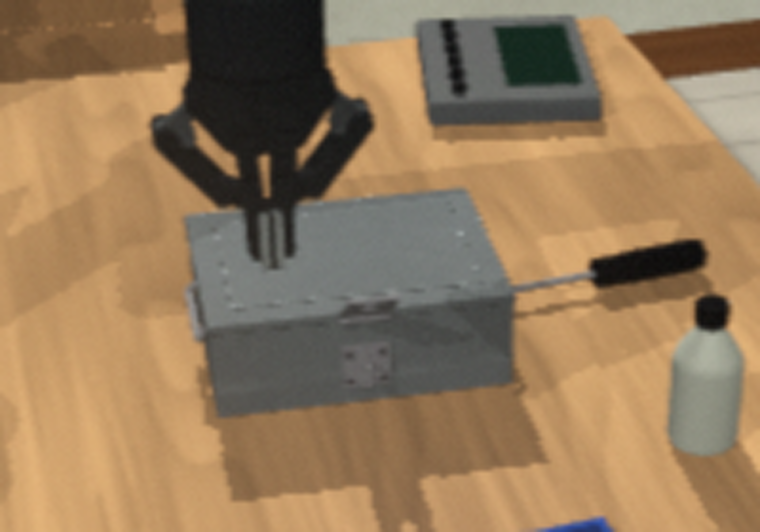

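```bash
python3 - <<'E'
from h import *
go(*box(0,-133,130),175.7)
E
```

```text
clock 55.85 jaw now 175.8 tgt 175.7 q6 -1.61 shift cm [11.77  7.56 -7.62] rot [0.    0.001 0.   ] dist 159
```

Request:
{"name": "send_rows", "arguments": {"commands": [[[4,0,-2.5],[0,0,0],-1],[[8,0,-5],[0,0,0],-1],[[11.8,2,-7.6],[0,0,0],-1],[[11.8,5,-7.6],[0,0,0],-1],[[11.8,7.5,-7.6],[0,0,0],-1],[[11.8,7.5,-7.6],[0,0,0],-1]]}}

```text
clock: 56.6
eef_pos: [535.5, 60.3, 128.7]
ee_rot: [0.519, -0.517, -0.48, 0.482]
ft_force: [0.2, -0.6, 1.1]
opening: -0.3
```

```bash
python3 - <<'E'
from h import *
s=sensors.sense();print(inbox(s['eef_pos']))
im,c=shot('side','d34',(150,60,350,220),3.8)
im,c=shot('scene','s34',(270,200,450,360),4)
E
```

```text
[  -1.4 -132.9  128.7]
```

View pics/d34.png

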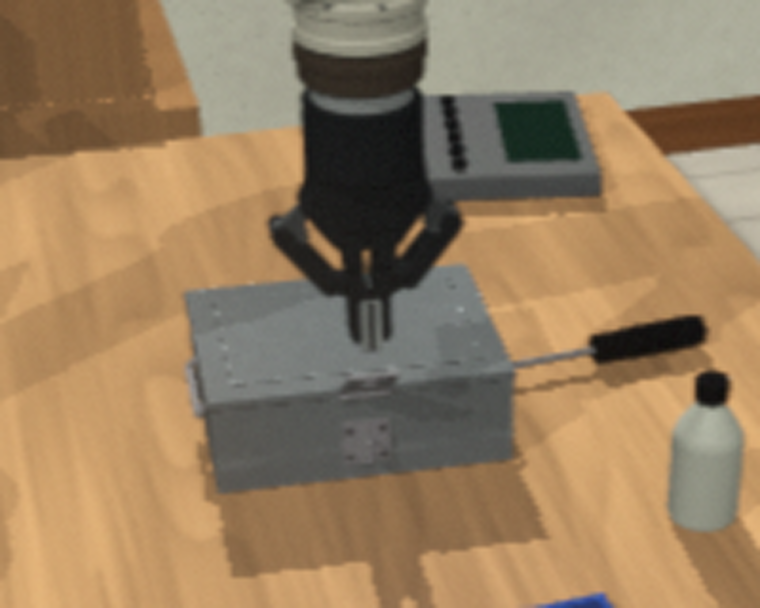

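View pics/s34.png

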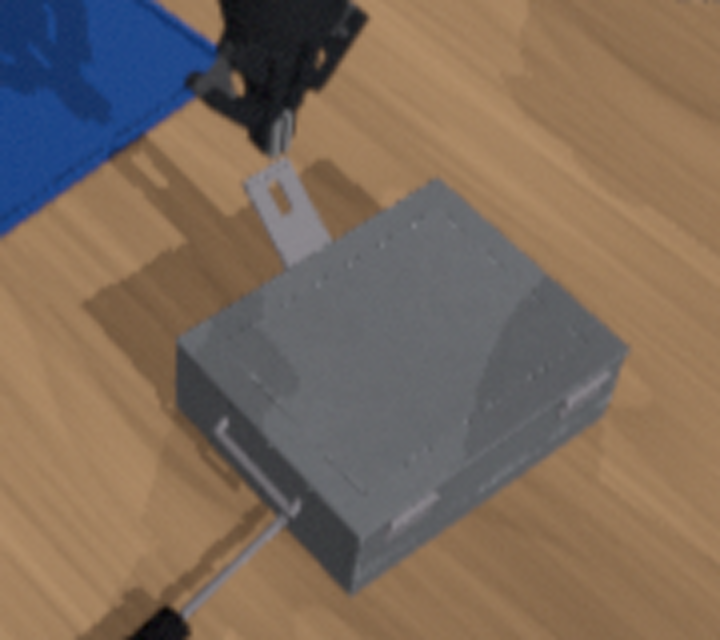

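Request:
{"name": "send_rows", "arguments": {"commands": [[[0,1,0],[0,0,0],-1],[[0,2,0],[0,0,0],-1],[[0,3,0],[0,0,0],-1],[[0,4,0],[0,0,0],-1],[[0,5,0],[0,0,0],-1],[[0,6,0],[0,0,0],-1],[[0,7,0],[0,0,0],-1],[[0,7,0],[0,0,0],-1]]}}

```text
clock: 57.7
eef_pos: [536.2, 59.2, 59.6]
ee_rot: [0.519, -0.518, -0.48, 0.481]
ft_force: [0.3, 0.6, 1.6]
opening: 0.1
```

```bash
python3 - <<'E'
from h import *
s=sensors.sense();print(inbox(s['eef_pos']))
im,c=shot('side','d35',(150,60,350,220),3.8)
im,c=shot('scene','s35',(270,200,450,360),4)
E
```

```text
[  -0.7 -133.9   59.6]
```

View pics/d35.png

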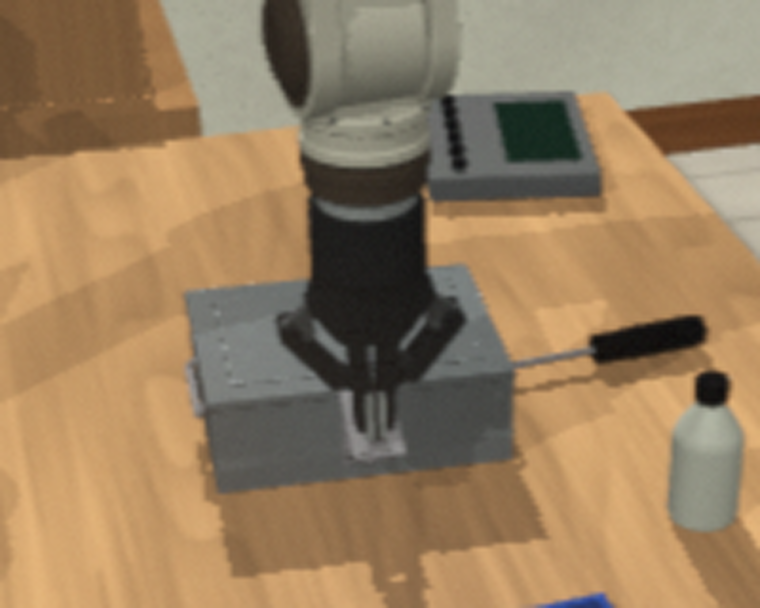

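View pics/s35.png

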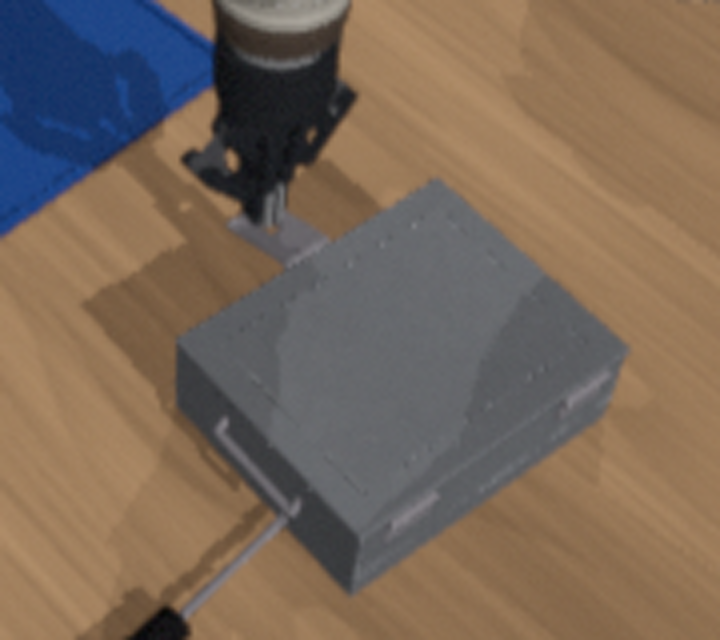

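Request:
{"name": "send_rows", "arguments": {"commands": [[[0,0.8,0],[0,0,0],-1],[[0,1.6,0],[0,0,0],-1],[[0,1.7,0],[0,0,0],-1],[[0.7,1.7,0],[0,0,0],-1],[[1.4,1.7,0],[0,0,0],-1],[[2,1.6,0],[0,0,0],-1],[[2.5,1.5,0],[0,0,0],-1],[[2.5,1.5,0],[0,0,0],-1]]}}

```text
clock: 58.8
eef_pos: [538.7, 84.8, 45.7]
ee_rot: [0.518, -0.518, -0.481, 0.481]
ft_force: [-0.4, -0.0, 0.8]
opening: 0.5
```

```bash
python3 - <<'E'
from h import *
s=sensors.sense();print(inbox(s['eef_pos']))
im,c=shot('side','d36',(150,60,350,220),3.8)
im,c=shot('scene','s36',(270,200,450,360),4)
E
```

```text
[-1.000e-01 -1.083e+02  4.570e+01]
```

View pics/d36.png

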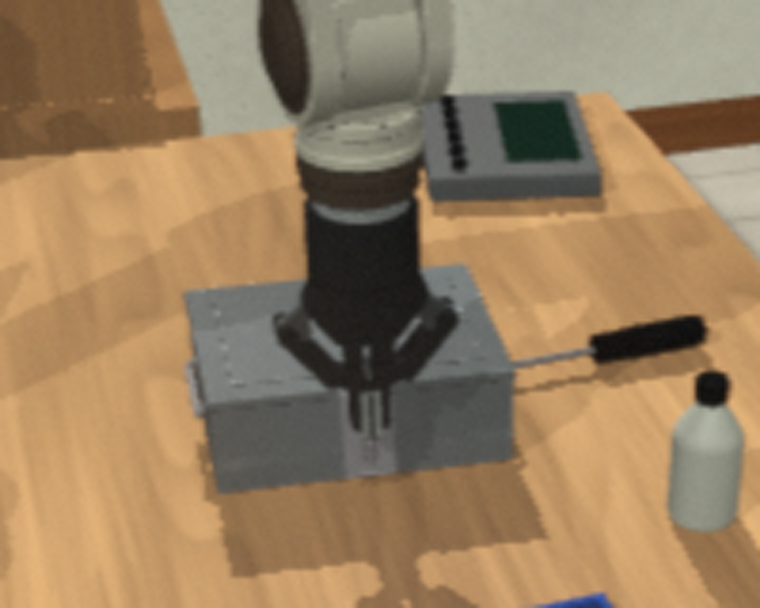

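View pics/s36.png

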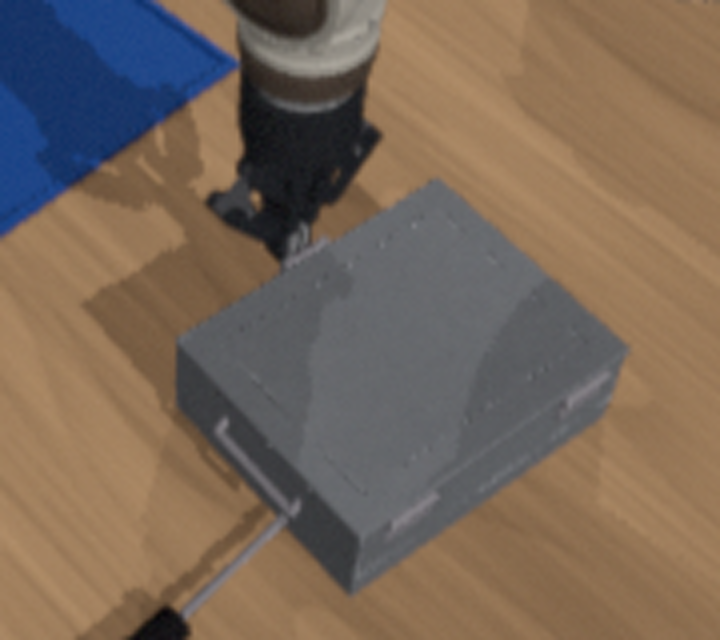

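Request:
{"name": "send_rows", "arguments": {"commands": [[[0.2,0,0],[0,0,0],-1],[[0.4,0,0],[0,0,0],-1],[[0.6,0,0],[0,0,0],-1],[[0.7,0,0],[0,0,0],-1],[[0.7,0,0],[0,0,0],-1]]}}

```text
clock: 59.52
eef_pos: [538.8, 87.9, 45.4]
ee_rot: [-0.518, 0.521, 0.478, -0.482]
ft_force: [-1.0, -19.5, 0.2]
opening: 0.3
```

Request:
{"name": "send_rows", "arguments": {"commands": [[[-3,0,0],[0,0,0],-1],[[-7,0,0],[0,0,0],-1],[[-10,0,0],[0,0,0],-1],[[-10,-6,0],[0,0,0],-1],[[-10,-12,0],[0,0,0],-1],[[-10,-18,6],[0,0,0],-1],[[-10,-18,12],[0,0,0],-1],[[-10,-18,18],[0,0,0],-1],[[-10,-18,18],[0,0,0],-1]]}}

```text
clock: 60.65
eef_pos: [349.9, 5.4, 227.0]
ee_rot: [-0.518, 0.519, 0.482, -0.48]
ft_force: [0.9, 0.4, 0.6]
opening: -0.1
```

```bash
python3 - <<'E'
from h import *
s=sensors.sense();print(inbox(s['eef_pos']))
im,c=shot('side','d37',(185,100,305,200),6)
for a in(0,.12,.3,.6): print(a,((proj(c,[box(x,-88.5-59*np.sin(a)-4*np.cos(a),72-59*np.cos(a)) for x in(-18,18)])-[185,100])*6).round(0).tolist())
im,c=shot('scene','s37',(270,200,450,360),4)
shot('wrist','w37')
E
```

```text
[-182.4 -201.4  227. ]
0 [[329.0, 500.0], [407.0, 491.0]]
0.12 [[331.0, 507.0], [410.0, 498.0]]
0.3 [[335.0, 515.0], [414.0, 506.0]]
0.6 [[339.0, 519.0], [419.0, 510.0]]
```

View pics/d37.png

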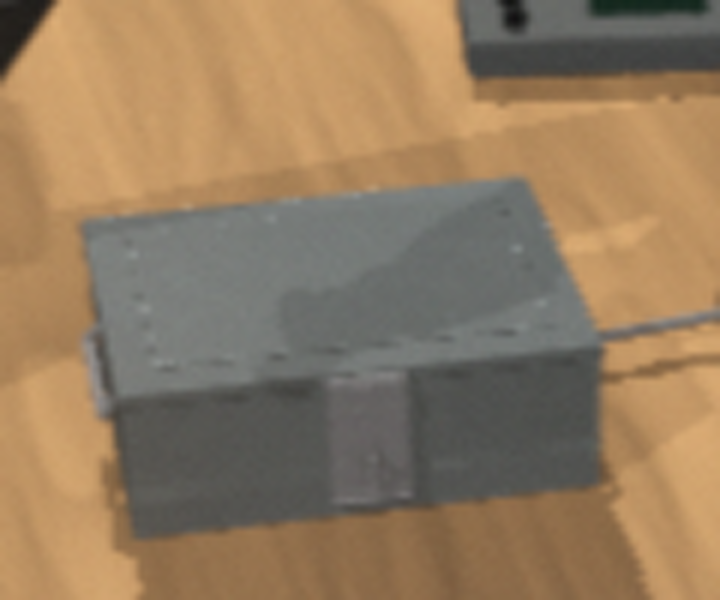

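View pics/s37.png

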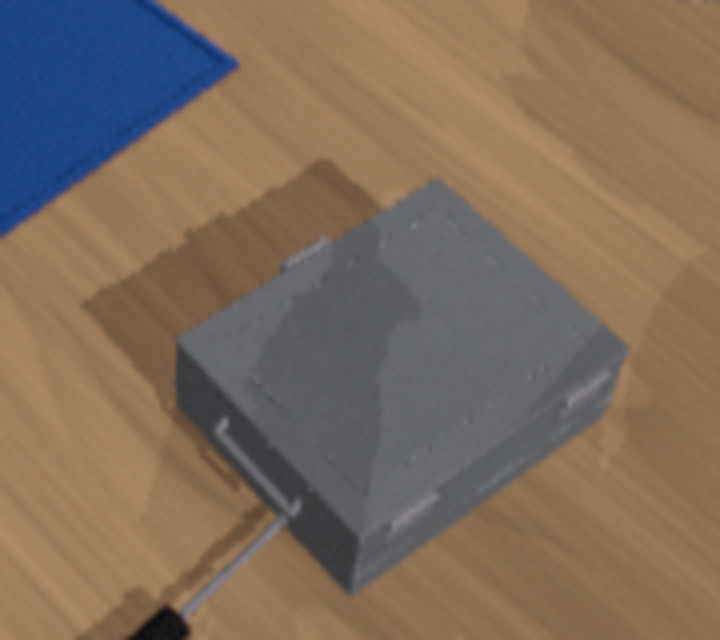

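```bash
python3 - <<'E'
from h import *
go(*box(-65,-150,130),175.7)
E
```

```text
clock 60.80 jaw now 175.7 tgt 175.7 q6 -1.48 shift cm [  5.15   9.62 -11.45] rot [ 0.002 -0.     0.   ] dist 158
```

Request:
{"name": "send_rows", "arguments": {"commands": [[[2,3,-5],[0,0,0],-1],[[4,6,-10],[0,0,0],-1],[[5.1,9,-11.5],[0,0,0],-1],[[5.1,9.6,-11.5],[0,0,0],-1],[[5.1,9.6,-11.5],[0,0,0],-1],[[5.1,9.6,-11.5],[0,0,0],-1]]}}

```text
clock: 61.55
eef_pos: [470.9, 46.9, 131.0]
ee_rot: [-0.518, 0.519, 0.481, -0.48]
ft_force: [0.4, 0.1, -0.2]
opening: -0.1
```

```bash
python3 - <<'E'
from h import *
im,c=shot('wrist','w38',(60,150,270,400),3)
o=np.array([60,150])
for a in(0,.12,.3): print(a,((proj(c,[box(x,-88.5-59*np.sin(a)-4*np.cos(a),72-59*np.cos(a)+4*np.sin(a)) for x in(-18,18)])-o)*3).round(0).tolist())
print('hinge out',((proj(c,[box(x,-92.5,72) for x in(-18,18)])-o)*3).round(0).tolist())
print('front base',((proj(c,[box(x,-85,0) for x in(-50,50)])-o)*3).round(0).tolist())
print('lid edge top',((proj(c,[box(x,-85,76) for x in(-50,50)])-o)*3).round(0).tolist())
E
```

```text
0 [[472.0, 359.0], [341.0, 359.0]]
0.12 [[470.0, 337.0], [338.0, 337.0]]
0.3 [[467.0, 307.0], [332.0, 307.0]]
hinge out [[431.0, 477.0], [270.0, 477.0]]
front base [[590.0, 363.0], [245.0, 363.0]]
lid edge top [[575.0, 517.0], [122.0, 517.0]]
```

View pics/w38.png

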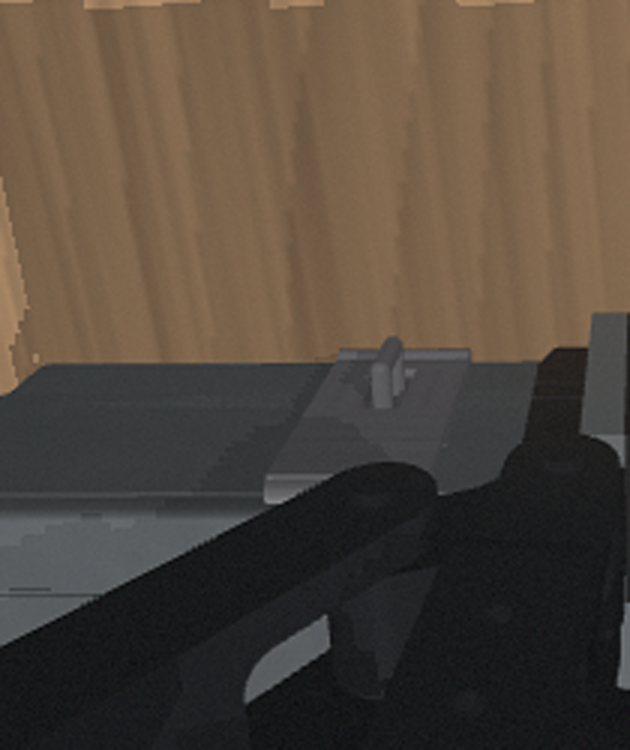

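```bash
python3 - <<'E'
from h import *
s=sensors.sense();print(s['clock'],s['dq'].round(3),s['ft_force'])
print(env.job_done())
E
```

```text
61.6 [ 0.001 -0.004 -0.001 -0.002 -0.001 -0.001] [0.64532143 0.01275549 0.27701017]
the job is handed in; nothing more can be done
None
```

I put all seven loose grey cells into cradles of their own, shut the lid, swung the hasp down over the staple, and handed the job in at 61.6 s. I left the blue and turquoise look-alikes, the disc cases, the bottle and the screwdriver alone.

**Last checks**
- **Cells:** the pictures before closing show every cell lying down in its notches and the mat empty. The back-right cradle stays empty because there were only seven cells.
- **Lid:** it stopped hard at about 34 N and looks flush with the rim.
- **Hasp:** it stopped hard at about 19 N. In the close view its end matches an angle of roughly 0 to 0.06 rad, and the staple stands through the slot.
- **Robot:** it was clear of everything and at rest when I handed in. I saw no sign that anything else on the bench had moved.

**What disagreed**
- **Fingertips:** the shut fingertips were about 5 mm behind the TCP, not 25 mm ahead of it as stated. My first grasp closed above the cell without moving it. I measured the real offset and used that for every grasp and placing.
- **Hasp pose:** I first took the hasp to be straight out at 1.57 rad. It was actually at about 2.3 rad, so I pushed it down from above before pressing it in from the front.

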